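Turn a square pot over onto the banding wheel for waxing its foot

TASK

The foot of the square clay beaker has to be waxed, so turn the beaker upside down: first lay it gently on its side on the cork mat, and let go of it; then take it again from the other side and stand it gently, rim down, in the middle of the banding wheel (centre within 15 mm). Let go, and leave the other things on the table where they are.

Things in the scene. Friction and masses are not known exactly. Their poses are not given: they have to be found in the camera images.
- pot_centre (a point): centre of the square beaker (the only square-sided pot; white fired clay, 0.16 to 0.26 kg; four flat sides 58 mm apart, 84 mm tall, walls 5 mm, open at one end). It starts mouth up on the plywood board. The point is on its axis half-way up: 42 mm from either end, 29 mm from each side. z runs from foot to mouth, x and y square to the flat sides
- pot: the same square beaker; origin at the centre of the underside of its foot, z towards the mouth. The closed end has a 44 mm square foot 5 mm high, set in 7 mm from the sides
- board: plywood board, 320 x 150 x 18 mm, fixed, long side along its x axis; origin at the centre of its underside. Beaker, cup and bowl stand on it in a row about 105 mm apart, in any order
- mat_top (a point): centre of the top face of the cork mat (square brown slab 180 x 180 mm, 12 mm thick, fixed on the table); x and y along its sides
- mat: the cork mat; origin at the centre of its underside
- wheel_top (a point): centre of the top face of the banding wheel: a round aluminium turntable, 180 mm across, its face level and 72 mm above the table, with thin circles of 30, 50 and 70 mm radius; the head turns freely about the vertical through this point, the base is fixed
- wheel: the banding wheel; origin at the centre of its underside
- cup: low round white clay cup, 68 mm across the rim, 55 mm tall, stands on the board; a bystander, origin at the centre of its underside
- bowl: small round white bowl, 80 mm across, 38 mm tall, stands on the board; a bystander, origin at the centre of its underside
- jar: closed glass jar with a steel cap, 64 mm across, 75 mm tall, on the table; a bystander, origin at the centre of its underside
- brush: flat brush 140 mm long lying on the table; a bystander, origin at the middle of its length, near its underside
- rib: wooden disc, 70 mm across, 6 mm thick, lying on the table; a bystander, origin at the centre of its underside
- saucer: small white saucer, 90 mm across, 18 mm tall, on the table; a bystander, origin at the centre of its underside
- cone: small plaster cone, 60 mm across its foot, 50 mm tall, on the table; a bystander, origin at the centre of its underside
Mind the look-alikes: they are no part of the job. What is shaped like the pot but pink is not meant. Leave any green look-alike of the wheel alone.

How it is judged:
By the outcome, as a careful person would: the job done as asked, in the order asked, and still so for the second after the job is handed in, with the robot touching nothing.
It also fails if it takes over 64 s, if anything falls off the work surface, if the arm or the gripper's body presses on something with over 40 N, if the wrist force passes 120 N, or if a joint passes its speed limit or range.

ROBOT

A 6-joint arm with a two-finger parallel gripper is mounted at the origin on the work surface. World frame = base frame: x ahead of the robot, y to its left, z up, the work surface at z = 0. Lengths are in m, angles in rad, forces in N, time in s.
With the tool pointing down it reaches from about 0.375 to 0.9 m from the base axis. Payload 3.1 kg.
Tool frame: the origin (TCP) lies on the centre line of the jaws, within the pads' length; the fingertips stand 25 mm ahead of it and the grasp point (between the pads) lies 6 mm ahead of it; z points along the fingers, x is the direction in which the jaws open and shut, and the axes are right-handed (so a half turn about z gives the same grasp; the last joint's range is limited). The gripper opens to 85 mm and grips with 20 to 120 N. Pads are 22 mm wide; open, the fingers measure 114 mm over their backs; the gripper's body (76 mm by 85 mm) begins 54 mm behind the grasp point. The pads swing forward as they close: fully open they stand 13 mm farther back than shut.
Start: joints at [-1.472, 0.527, 1.433, -0, 1.181, -0.178], TCP at [0.171, -0.601, 0.256] pointing down, gripper open.
Joint ranges: [-3.08, 3.08], [-0.75, 2.2], [0.22, 2.44], [-1.43, 4.57], [0, 2.65], [-2.85, 2.85]. Speed limits (rad/s): [2.79, 2.79, 3.14, 3.14, 3.14, 3.14].

INTERFACE

Orientations are given as a unit quaternion [x, y, z, w].
In Python, from plant import env gives the robot as it stands.
- The arm moves only by the tool apply_moves, never from a script. Its argument "moves" is a list that holds one entry, the list of rows, each a list of 7 numbers: the opening, from 0 (shut) to 1 (fully open), then the shift along the tool's x, y, z in mm, then the turn, a rotation vector about the tool's x, y, z in degrees. In form: [[[gripper, x, y, z, ax, ay, az], ...]]. A call has 1 to 8 rows; each row shifts and turns the commanded pose from where the row before left it, along the tool's axes as they then stand; what a row does not reach is not made up. A row lasts 1/10 s, in which the tool goes at most 50 mm and 8.59 degrees, less where a joint would pass 70% of its speed; a pose out of reach is approached as far as the arm can. A call with a gripper value outside its range is refused whole. The fingers move at their own pace and stop on an object; "newtons" is the grip in N (left out, the last holds). Time passes only in rows, so rows that do not move let the fingers close. It gives the time, the measured TCP pose, the force and the opening at its end, in the units of the state.
- env.get_state(): the state, without advancing time (a new reading comes with each control period).
- env.get_image(name): name is "side" or "top" or "wrist"; returns a dict with "frame" (420x560x3 uint8, blue, green, red), "z_map" (420x560 float32, m along the optical axis (not along the pixel's ray), 0 where there is no reading), "fx", "fy", "cx", "cy" (pixels), "k1" (the pictures are not rectified: a ray, as slopes to the right and down, at radius r is drawn at 1 + k1 r^2 times it, then the intrinsics apply), "world_from_camera" (4x4, takes a point from camera to world coordinates); the wrist camera has in their place "mount" (4x4, takes a point from camera to tool coordinates, whose origin is the TCP and whose axes are the tool frame's). Camera axes: x right, y down, z forward; pixel columns grow to the right and rows downward; lengths in m; the calibration is good to about 2 mm. A picture is of the moment at which its call begins: read the wrist's pose just before it.
- env.sign_off(): hands the job in, once; it reports no verdict.
The state is a dict: "clock": time; "joint_pos": joint angles; "dq": joint speeds; "joint_torque": joint torques, N m; "tool_pos": TCP position; "orientation": TCP orientation; "ft_force": force on the tool from outside, world axes, zero at the start; "moment": the same for the moment, N m; "gripper_width": finger opening in m.
Only numpy, scipy, OpenCV 4.12 (cv2) and the standard library are available. Lean on these libraries where they do the work, as an engineer would, in place of code of your own. Each camera call takes 0.05 s, during which the arm holds its last target.

## Working session

There is one attempt and no reset: what is moved stays moved. The work goes in short steps, Python scripts to look and compute and a tool call to move; the robot and the scene stay as the last step left them, time stands still between calls to the robot, and variables do not carry over. Pictures are saved under pics/ and viewed, and the job is handed in when it is done.

Besides the shell and the picture viewer there is one more tool, called after "Emit:" as name(argument=value, ...), one argument or row to a line, values as JSON. apply_moves: Moves the arm, as the interface text tells. Its arguments: {"type":"object","properties":{"moves":{"type":"array"},"newtons":{"type":"number"}},"required":["moves"]}

```bash
ls; mkdir -p pics
python3 - <<'E'
from plant import env
import cv2,pickle
s=env.get_state();print(s)
d={}
for n in ("side","top","wrist"):
    d[n]=env.get_image(n); cv2.imwrite(f"pics/{n}0.png",d[n]["frame"])
    print(n,{k:v for k,v in d[n].items() if k not in("frame","z_map")})
d['state']=s
pickle.dump(d,open("d0.pkl","wb"))
E
```

```text
pics
{'clock': 0.0, 'joint_pos': array([-1.47247871e+00,  5.28411973e-01,  1.43389730e+00,  8.24405095e-06,
        1.18138868e+00, -1.78508099e-01]), 'dq': array([ 0.00092873, -0.00026673, -0.00042012, -0.00100822,  0.00147569,
       -0.00079464]), 'joint_torque': array([-4.04461452e-04, -4.42353415e+01, -1.78025311e+01, -4.28843541e-04,
        8.22638045e-03,  4.85771253e-06]), 'tool_pos': array([ 0.17077485, -0.60053463,  0.25536844]), 'orientation': array([ 7.97903242e-01, -6.02784629e-01, -7.11098049e-04, -7.76156875e-04]), 'ft_force': array([-0.4836601 , -0.29590673, -0.21574895]), 'moment': array([-0.01391659, -0.0079274 ,  0.00789467]), 'gripper_width': 0.0855878886498846}
side {'fx': 420.4009218241477, 'fy': 420.4009218241477, 'cx': 276.21192882733624, 'cy': 215.45670882333133, 'k1': -0.05342021157072073, 'world_from_camera': array([[-0.73832876, -0.49351486,  0.45968873, -0.00318566],
       [-0.67424095,  0.55670313, -0.48526361,  0.51253916],
       [-0.01642535, -0.66822504, -0.74377786,  0.91746227],
       [ 0.        ,  0.        ,  0.        ,  1.        ]])}
top {
[... 279 characters left out ...]
84564663e-03,
         7.65025983e-03],
       [ 9.87902134e-03, -9.38179557e-02, -9.95540354e-01,
         1.18188543e+00],
       [ 0.00000000e+00,  0.00000000e+00,  0.00000000e+00,
         1.00000000e+00]])}
wrist {'fx': 370.56872764984996, 'fy': 370.56872764984996, 'cx': 272.5493548780252, 'cy': 209.50102345945444, 'k1': -0.03836506961481387, 'mount': array([[ 9.99999798e-01, -5.08253414e-04,  3.82837796e-04,
        -2.17022227e-05],
       [ 3.59369501e-04,  9.47630113e-01,  3.19369754e-01,
        -8.23347799e-02],
       [-5.25109391e-04, -3.19369552e-01,  9.47630104e-01,
        -1.18525666e-01],
       [ 0.00000000e+00,  0.00000000e+00,  0.00000000e+00,
         1.00000000e+00]])}
```

View pics/side0.png

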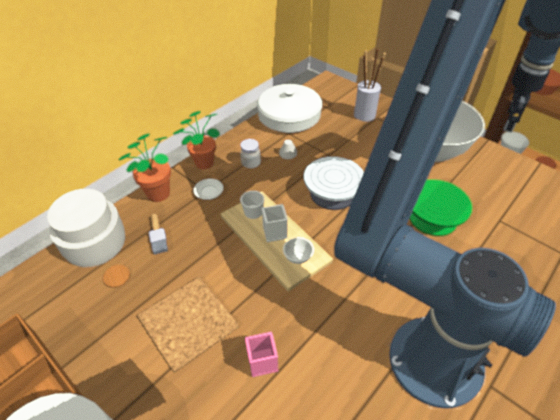

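View pics/top0.png

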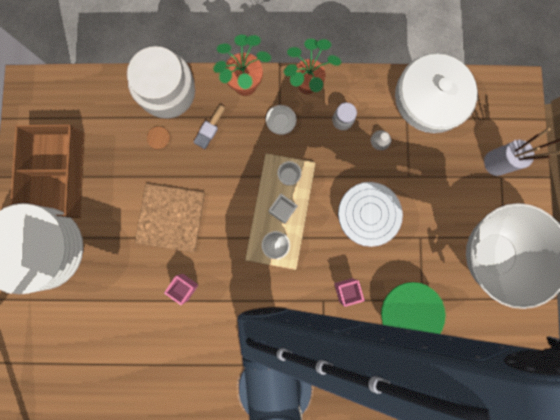

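View pics/wrist0.png

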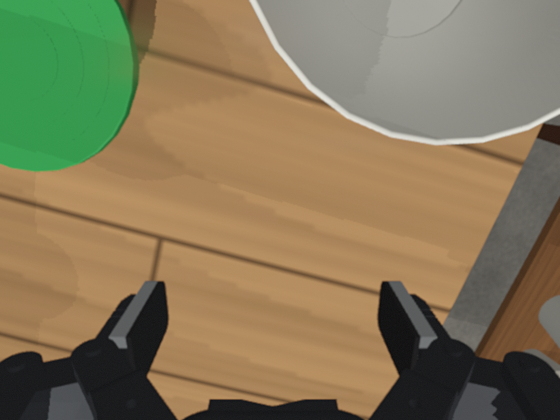

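The square-sided pots are the white one at top (282,209) and side (275,222), and pink ones at top (180,290) and (350,293). The white one on the board fits the description. The wheel is the aluminium one at top (370,214), not the green one at (413,315).

```bash
cat > h.py <<'E'
import numpy as np,cv2,pickle
from scipy.spatial.transform import Rotation as R
def ray(im,u,v):
    K=np.array([[im['fx'],0,im['cx']],[0,im['fy'],im['cy']],[0,0,1.]])
    p=np.stack([np.ravel(u),np.ravel(v)],1).astype(float).reshape(-1,1,2)
    q=cv2.undistortPoints(p,K,np.array([im['k1'],0,0,0,0.])).reshape(-1,2)
    return q
def T(s):
    M=np.eye(4);M[:3,:3]=R.from_quat(s['orientation']).as_matrix();M[:3,3]=s['tool_pos'];return M
def wfc(im,s=None):
    return im['world_from_camera'] if 'world_from_camera' in im else T(s)@im['mount']
def cloud(im,s=None):
    h,w=im['z_map'].shape
    v,u=np.mgrid[:h,:w]
    q=ray(im,u,v); z=im['z_map'].ravel()
    P=np.c_[q*z[:,None],z]; M=wfc(im,s)
    W=P@M[:3,:3].T+M[:3,3]; W[z<=0]=np.nan
    return W.reshape(h,w,3)
def crop(im,u0,v0,u1,v1,name,k=6):
    c=im['frame'][v0:v1,u0:u1]; cv2.imwrite(name,cv2.resize(c,None,fx=k,fy=k,interpolation=cv2.INTER_CUBIC))
E
python3 - <<'E'
from h import *
d=pickle.load(open('d0.pkl','rb'))
crop(d['top'],235,145,325,275,'pics/c1.png',4); crop(d['side'],215,180,340,290,'pics/c2.png',5)
for n in('top','side'):
    W=cloud(d[n]);z=W[...,2];f=d[n]['frame'].astype(int)
    print(n)
    # probes
    pts={'top':dict(mat=(170,217),wheel=(370,214),board=(260,240),potc=(282,209),cup=(289,174),bowl=(276,244),table=(330,270)),
         'side':dict(mat=(187,320),wheel=(334,178),board=(250,235),potc=(275,222),cup=(253,203),bowl=(298,250),table=(100,330))}[n]
    for k,(u,v) in pts.items(): print(k,np.round(W[v,u],4))
    near=lambda c,r:(np.hypot(W[...,0]-c[0],W[...,1]-c[1])<r)
    b=W[pts['board'][1],pts['board'][0]]
    for nm,m in dict(wheel=near(W[pts['wheel'][1],pts['wheel'][0]],.13)&(z>.062)&(z<.082),
              mat=near(W[pts['mat'][1],pts['mat'][0]],.15)&(z>.007)&(z<.018),
              board=near(W[pts['potc'][1],pts['potc'][0]],.2)&(z>.013)&(z<.025),
              pot=near(W[pts['potc'][1],pts['potc'][0]],.06)&(z>.094)).items():
        P=W[m]; r=cv2.minAreaRect(P[:,:2].astype(np.float32)*1000)
        print(nm,len(P),r,np.percentile(P[:,2],[2,50,98]).round(4))
E
```

```text
top
mat [0.4918 0.3079 0.0083]
wheel [ 0.4961 -0.2677  0.0728]
board [0.4243 0.0417 0.018 ]
potc [ 0.5138 -0.0221  0.0297]
cup [ 0.6181 -0.0431  0.0218]
bowl [ 0.4127 -0.0048  0.0207]
table [ 0.3365 -0.1636  0.0022]
wheel 3166 ((497.02362060546875, -268.47003173828125), (176.24981689453125, 177.36305236816406), 32.656455993652344) [0.068  0.0725 0.0767]
mat 3514 ((490.5536804199219, 306.12933349609375), (248.25393676757812, 177.7329864501953), 81.31842041015625) [0.0076 0.0118 0.0164]
board 4139 ((510.998046875, -16.969024658203125), (150.25721740722656, 317.3537292480469), 79.36408996582031) [0.014  0.0184 0.0237]
pot 151 ((512.1663208007812, -22.17198944091797), (57.95637130737305, 57.937435150146484), 54.50721740722656) [0.096  0.1019 0.1052]
side
mat [0.4896 0.3108 0.0119]
wheel [ 0.4929 -0.262   0.0705]
board [0.5587 0.0269 0.0169]
potc [ 0.49   -0.0029  0.0985]
cup [ 0.6287 -0.0573  0.0305]
bowl [ 0.4207 -0.0156  0.0274]
table [0.6304 0.4679 0.0012]
wheel 1990 ((502.3968200683594, -264.82623291015625), (163.33706665039062, 179.6528778076172), 19.78350067138672) [0.0651 0.0721 0.0755]
mat 5075 ((490.53717041015625, 310.6596374511719), (179.89703369140625, 182.8917999267578), 81.21263885498047) [0.0086 0.0123 0.0158]
board 3257 ((509.37371826171875, -17.11712646484375), (152.77552795410156, 323.374755859375), 79.27523040771484) [0.0143 0.0182 0.0229]
pot 205 ((508.93829345703125, -21.479812622070312), (58.14430618286133, 61.10818099975586), 55.49781799316406) [0.0942 0.101  0.105 ]
```

View pics/c1.png

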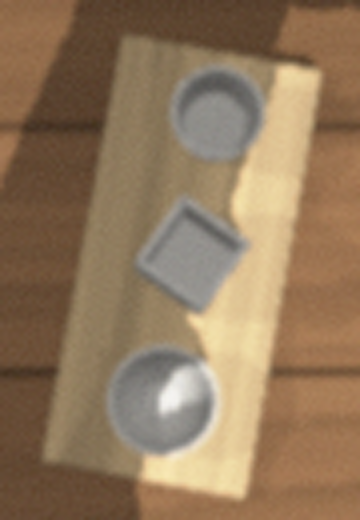

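View pics/c2.png

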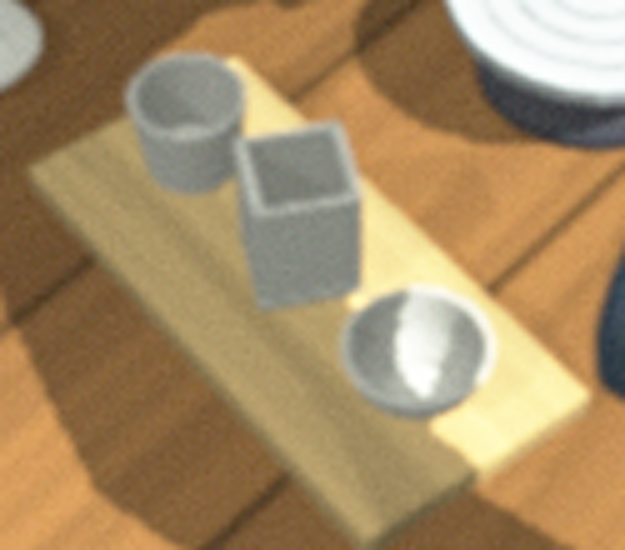

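```bash
cat >> h.py <<'E'
import sys,json
def tool(zaz,tilt,flip=1):
    """tool z points tilt deg from straight down toward azimuth zaz; x horizontal, sign flip"""
    a=np.radians(zaz);t=np.radians(tilt)
    z=np.array([np.sin(t)*np.cos(a),np.sin(t)*np.sin(a),-np.cos(t)])
    x=flip*np.array([-np.sin(a),np.cos(a),0]); y=np.cross(z,x)
    return R.from_matrix(np.c_[x,y,z])
def rows(p0,q0,p1,R1,g,n=None,dmax=48,amax=8.4,nd=1):
    R0=q0 if isinstance(q0,R) else R.from_quat(q0)
    p0=np.array(p0);p1=np.array(p1)
    w=(R0.inv()*R1).as_rotvec(); ang=np.degrees(np.linalg.norm(w)); dist=1e3*np.linalg.norm(p1-p0)
    if n is None: n=max(1,int(np.ceil(max(dist/dmax,ang/amax))))
    p,q=p0,R0;out=[]
    for i in range(n):
        f=(i+1)/n; pt=p0+(p1-p0)*f; qt=R0*R.from_rotvec(w*f)
        d=np.round(q.inv().apply(pt-p)*1e3,nd); a=np.round(np.degrees((q.inv()*qt).as_rotvec()),nd)
        out.append([g]+[float(v)+0. for v in d]+[float(v)+0. for v in a])
        p=p+q.apply(d/1e3); q=q*R.from_rotvec(np.radians(a))
    print(len(out),'rows dist %.0f ang %.0f'%(dist,ang))
    for i in range(0,len(out),8): print(json.dumps([out[i:i+8]]).replace(' ',''))
    print('err',np.round((p-p1)*1e3,1),np.degrees((q.inv()*R1).magnitude()).round(2))
    return p,q
def log(env):
    s=env.get_state()
    with open('log.txt','a') as f: f.write(json.dumps([list(map(float,s[k])) for k in('joint_pos','tool_pos','orientation')])+'\n')
    print('t',round(s['clock'],2),'q',s['joint_pos'].round(3),'p',s['tool_pos'].round(4),'F',s['ft_force'].round(1),'w',round(s['gripper_width'],4))
    return s
E
python3 - <<'E'
from h import *
from plant import env
s=log(env)
print(T(s).round(3))
R1=tool(-35,0,-1);print(R1.as_matrix().round(2))
rows(s['tool_pos'],s['orientation'],[.451,.02,.25],R1,1)
rows(s['tool_pos'],s['orientation'],[.451,.02,.25],tool(-35,20,-1),1)
E
```

```text
t 0.15 q [-1.473  0.528  1.434 -0.     1.181 -0.179] p [ 0.1708 -0.6007  0.2555] F [ 0.3 -0.7 -0.6] w 0.0856
[[ 0.273 -0.962 -0.     0.171]
 [-0.962 -0.273  0.002 -0.601]
 [-0.002 -0.    -1.     0.256]
 [ 0.     0.     0.     1.   ]]
[[-0.57 -0.82  0.  ]
 [-0.82  0.57  0.  ]
 [ 0.   -0.   -1.  ]]
15 rows dist 681 ang 51
[[[1,-34.7,-29.3,0.4,0.0,0.0,3.4],[1,-36.4,-27.1,0.5,0.0,0.0,3.4],[1,-37.9,-25.0,0.4,0.0,0.0,3.4],[1,-39.3,-22.7,0.4,0.0,0.0,3.4],[1,-40.6,-20.3,0.5,0.0,0.0,3.4],[1,-41.8,-17.8,0.4,0.0,0.0,3.3],[1,-42.7,-15.5,0.4,0.0,0.0,3.4],[1,-43.5,-12.8,0.5,0.0,0.0,3.4]]]
[[[1,-44.2,-10.3,0.4,0.0,0.1,3.4],[1,-44.8,-7.6,0.4,0.0,0.0,3.4],[1,-45.1,-4.9,0.3,0.0,0.0,3.4],[1,-45.4,-2.3,0.4,0.0,0.0,3.4],[1,-45.4,0.4,0.3,0.0,0.0,3.4],[1,-45.3,3.1,0.4,0.0,0.0,3.4],[1,-45.0,5.8,0.4,0.0,0.0,3.4]]]
err [ 0. -0. -0.] 0.05
15 rows dist 681 ang 54
[[[1,-34.7,-29.3,0.4,1.2,0.6,3.4],[1,-36.4,-27.1,0.7,1.3,0.6,3.3],[1,-37.9,-25.0,0.8,1.2,0.6,3.4],[1,-39.3,-22.7,1.0,1.3,0.6,3.3],[1,-40.6,-20.4,1.0,1.2,0.6,3.4],[1,-41.7,-17.9,1.0,1.3,0.6,3.3],[1,-42.6,-15.5,0.9,1.2,0.6,3.4],[1,-43.6,-12.8,0.8,1.3,0.6,3.3]]]
[[[1,-44.2,-10.4,0.6,1.2,0.6,3.4],[1,-44.7,-7.6,0.3,1.3,0.6,3.3],[1,-45.2,-5.1,0.0,1.2,0.6,3.4],[1,-45.3,-2.5,-0.4,1.2,0.6,3.4],[1,-45.4,0.3,-0.9,1.3,0.6,3.3],[1,-45.3,2.9,-1.4,1.2,0.6,3.4],[1,-45.0,5.5,-1.9,1.3,0.6,3.3]]]
err [-0.   0.  -0.1] 0.05
```

Emit:
apply_moves(
  moves=[
    [[1, -34.7, -29.3, 0.4, 1.2, 0.6, 3.4], [1, -36.4, -27.1, 0.7, 1.3, 0.6, 3.3], [1, -37.9, -25, 0.8, 1.2, 0.6, 3.4], [1, -39.3, -22.7, 1, 1.3, 0.6, 3.3]],
  ],
)

```text
clock: 0.55
tool_pos: [0.2459, -0.4339, 0.2543]
orientation: [0.72, -0.692, 0.043, -0.023]
ft_force: [0.5, 0.2, 0.1]
gripper_width: 0.0853
```

```bash
python3 -c "
from h import *
from plant import env
log(env)"
```

```text
t 0.55 q [-1.327  0.338  1.79   0.102  0.966  0.148] p [ 0.2459 -0.4339  0.2543] F [0.5 0.2 0.1] w 0.0853
```

Emit:
apply_moves(
  moves=[
    [[1, -40.6, -20.4, 1, 1.2, 0.6, 3.4], [1, -41.7, -17.9, 1, 1.3, 0.6, 3.3], [1, -42.6, -15.5, 0.9, 1.2, 0.6, 3.4], [1, -43.6, -12.8, 0.8, 1.3, 0.6, 3.3]],
  ],
)

```text
clock: 0.95
tool_pos: [0.3206, -0.2685, 0.2529]
orientation: [-0.632, 0.769, -0.086, 0.044]
ft_force: [1.0, 0.2, 0.3]
gripper_width: 0.0855
```

```bash
python3 -c "
from h import *
from plant import env
log(env)"
```

```text
t 0.95 q [-1.044  0.195  2.042  0.167  0.756  0.61 ] p [ 0.3206 -0.2685  0.2529] F [1.  0.2 0.3] w 0.0855
```

Emit:
apply_moves(
  moves=[
    [[1, -44.2, -10.4, 0.6, 1.2, 0.6, 3.4], [1, -44.7, -7.6, 0.3, 1.3, 0.6, 3.3], [1, -45.2, -5.1, 0, 1.2, 0.6, 3.4], [1, -45.3, -2.5, -0.4, 1.2, 0.6, 3.4], [1, -45.4, 0.3, -0.9, 1.3, 0.6, 3.3], [1, -45.3, 2.9, -1.4, 1.2, 0.6, 3.4], [1, -45, 5.5, -1.9, 1.3, 0.6, 3.3]],
  ],
)

```text
clock: 1.65
tool_pos: [0.4323, -0.0179, 0.2494]
orientation: [-0.479, 0.862, -0.146, 0.073]
ft_force: [0.4, -0.7, 0.4]
gripper_width: 0.0849
```

```bash
python3 -c "
from h import *
from plant import env
s=log(env);print(T(s).round(3))"; cat log.txt
```

```text
t 1.65 q [-0.225  0.21   2.074 -0.222  0.564  2.073] p [ 0.4323 -0.0179  0.2494] F [ 0.4 -0.7  0.4] w 0.0849
[[-0.53  -0.806  0.265  0.432]
 [-0.848  0.498 -0.181 -0.018]
 [ 0.014 -0.321 -0.947  0.249]
 [ 0.     0.     0.     1.   ]]
[[-1.4725134324545484, 0.5282805568618613, 1.4336253445178262, -5.639396140567824e-06, 1.1813686734578162, -0.178519554252223], [0.17076535149239458, -0.6006912687803365, 0.25553568147808786], [0.797897982241294, -0.6027919232321114, -0.0005722368710125928, -0.0006162518702451671]]
[[-1.3267906785970485, 0.33842257364227857, 1.7901933974821393, 0.10228563016520856, 0.966218520903371, 0.14816462757229654], [0.24593566274025042, -0.4338958990504798, 0.2542913020366285], [0.7201246455882802, -0.6921342803874926, 0.043155507798504154, -0.022544065194518948]]
[[-1.0437036927124468, 0.1945736451406432, 2.041649791709133, 0.16695871806562793, 0.756336761452591, 0.609940799128447], [0.320563368793281, -0.26851289868652695, 0.2528650615874129], [-0.6316202903085092, 0.769259406221897, -0.0857008277533208, 0.04417174359389362]]
[[-0.22479499697480204, 0.2101158026377557, 2.0735696298981408, -0.22245407885308205, 0.5637990339343324, 2.0732038506614754], [0.4323288146998203, -0.01785194956180543, 0.24944672556592212], [-0.4792218629408765, 0.8624941851844259, -0.1455357430141051, 0.07259155672570573]]
```

```bash
cat > kin.py <<'E'
from h import *
from itertools import product
D=[json.loads(l) for l in open('log.txt')]
Z=lambda a:R.from_rotvec([0,0,a]);Y=lambda a:R.from_rotvec([0,a,0])
def rots(q,s4,s6):
    A=Z(q[0]);B=A*Y(q[1]);Cc=B*Y(q[2]);E=Cc*Z(s4*q[3]);F=E*Y(q[4]);G=F*Z(s6*q[5])
    return A,B,Cc,E,F,G
def lin(q,s4):
    A,B,C,E,F,G=[r.as_matrix() for r in rots(q,s4,1)]
    # unknowns: h(z), d(y after j1 total lateral upstream), a1(x) , L1, e(x after j3), L2, dy after roll, Lt
    return np.stack([[0,0,1.],A[:,1],A[:,0],B[:,2],C[:,0],C[:,2],E[:,1],F[:,0],F[:,2]],1)
if __name__=='__main__':
    for s4,s6 in product([1,-1],[1,-1]):
        M=[(rots(d[0],s4,s6)[-1].inv()*R.from_quat(d[2])) for d in D]
        m=R.concatenate(M).mean(); print(s4,s6,[round(np.degrees((m.inv()*x).magnitude()),2) for x in M], m.as_quat().round(3))
        A=np.vstack([lin(d[0],s4) for d in D]);b=np.hstack([d[1] for d in D])
        x,res,rk,sv=np.linalg.lstsq(np.vstack([A,1e-3*np.eye(9)]),np.r_[b,np.zeros(9)],rcond=None); print(x.round(4),(np.abs(A@x-b).max()*1e3).round(2),sv.round(3))
E
python3 kin.py
```

```text
1 1 [np.float64(0.0), np.float64(0.0), np.float64(0.0), np.float64(0.0)] [ 0. -0. -1. -0.]
[ 2.738e-01  1.112e-01  9.000e-04  5.878e-01  1.142e-01  3.913e-01
 -2.000e-04  4.000e-04  2.712e-01] 0.01 [3.972 3.447 2.821 0.421 0.346 0.231 0.177 0.02  0.016]
1 -1 [np.float64(21.72), np.float64(15.72), np.float64(68.63), np.float64(123.69)] [ 0.    -0.    -1.     0.011]
[ 2.738e-01  1.112e-01  9.000e-04  5.878e-01  1.142e-01  3.913e-01
 -2.000e-04  4.000e-04  2.712e-01] 0.01 [3.972 3.447 2.821 0.421 0.346 0.231 0.177 0.02  0.016]
-1 1 [np.float64(6.78), np.float64(7.65), np.float64(16.77), np.float64(24.16)] [-0.006  0.059  0.998  0.001]
[-1.0542  0.1689 -1.0082  1.1653 -0.724   0.4299 -0.0483 -0.3563  0.2008] 15.72 [3.972 3.447 2.821 0.421 0.346 0.231 0.177 0.02  0.016]
-1 -1 [np.float64(42.32), np.float64(2.82), np.float64(62.73), np.float64(164.2)] [-0.     0.075  0.98  -0.182]
[-1.0542  0.1689 -1.0082  1.1653 -0.724   0.4299 -0.0483 -0.3563  0.2008] 15.72 [3.972 3.447 2.821 0.421 0.346 0.231 0.177 0.02  0.016]
```

```bash
cat > ik.py <<'E'
from kin import *
from scipy.optimize import least_squares
A=np.vstack([lin(d[0],1) for d in D]);b=np.hstack([d[1] for d in D])
X,*_=np.linalg.lstsq(np.vstack([A,1e-3*np.eye(9)]),np.r_[b,np.zeros(9)],rcond=None)
C0=R.from_quat([0,0,-1,0])
lo=np.array([-3.08,-.75,.22,-1.43,0,-2.85]);hi=np.array([3.08,2.2,2.44,4.57,2.65,2.85])
def fk(q): return lin(q,1)@X, rots(q,1,1)[-1]*C0
def ik(p,Rt,q0=None,tries=12,seed=0):
    rng=np.random.default_rng(seed);best=None
    def f(q):
        pp,rr=fk(q); return np.r_[(pp-p)*5,(Rt.inv()*rr).as_rotvec()]
    for i in range(tries):
        if i==0 and q0 is not None: g=np.clip(q0,lo+.01,hi-.01)
        else:
            g=np.array([np.arctan2(p[1],p[0])-.2,.4,1.6,rng.uniform(-1.4,4.5),rng.uniform(.2,1.8),rng.uniform(-2.8,2.8)])
        r=least_squares(f,g,bounds=(lo,hi),max_nfev=60)
        if np.linalg.norm(r.fun)<1e-4:
            if q0 is None: return r.x
            dist=np.abs(r.x-q0).max()
            if best is None or dist<best[0]: best=(dist,r.x)
            if dist<.5: break
    return None if best is None else best[1]
E
cat > feas.py <<'E'
from ik import *
PC=np.array([.511,-.022,.060])
for z in (-35,55,145,235):
  for t in (30,45,60):
    for fl in (1,-1):
      Rt=tool(z,t,fl); zz=Rt.as_matrix()[:,2]
      a=ik(PC-.014*zz,Rt); b=ik(PC-.10*zz,Rt)
      print(z,t,fl,None if a is None else a.round(2),None if b is None else b.round(2))
E
python3 feas.py
```

```text
-35 30 1 [-0.13  0.72  2.15  4.    0.31  1.16] None
-35 30 -1 [-0.13  0.72  2.15  4.    0.31 -1.98] None
-35 45 1 [-0.05  0.87  2.26  3.71  0.77  1.56] [0.06 0.7  2.35 3.87 0.72 1.49]
-35 45 -1 [-0.05  0.87  2.26  3.71  0.77 -1.58] [ 0.06  0.7   2.35  3.87  0.72 -1.66]
-35 60 1 [0.03 1.07 2.31 3.72 1.25 1.72] [0.2  1.01 2.43 3.86 1.27 1.8 ]
-35 60 -1 [ 0.03  1.07  2.31  3.72  1.25 -1.42] [ 0.2   1.01  2.43  3.86  1.27 -1.34]
55 30 1 [-0.56  0.73  2.02  1.01  0.63  2.28] [-0.66  0.56  2.02  0.8   0.77  2.45]
55 30 -1 [-0.56  0.73  2.02  1.01  0.63 -0.86] [-0.66  0.56  2.02  0.8   0.77 -0.69]
55 45 1 [-0.7   0.83  2.06  1.25  0.84  1.91] [-0.84  0.69  2.06  1.02  0.94  2.05]
55 45 -1 [-0.7   0.83  2.06  1.25  0.84 -1.23] [-0.84  0.69  2.06  1.02  0.94 -1.09]
55 60 1 [-0.81  0.97  2.05  1.31  1.07  1.7 ] [-0.98  0.87  2.06  1.11  1.13  1.78]
55 60 -1 [-0.81  0.97  2.05  1.31  1.07 -1.44] [-0.98  0.87  2.06  1.11  1.13 -1.36]
145 30 1 [-0.34  0.84  1.54  0.14  1.28  1.77] [-0.36  0.77  1.41  0.13  1.48  1.78]
145 30 -1 [-0.34  0.84  1.54  0.14  1.28 -1.37] [-0.36  0.77  1.41  0.13  1.48 
[... 161 characters left out ...]
.16  1.77 -1.37]
145 60 1 [-0.38  1.07  1.25  0.21  1.84  1.75] [-0.4   1.09  1.04  0.21  2.05  1.77]
145 60 -1 [-0.38  1.07  1.25  0.21  1.84 -1.4 ] [-0.4   1.09  1.04  0.21  2.05 -1.37]
235 30 1 [-0.03  0.81  1.63 -0.5   1.06  0.91] [ 0.03  0.72  1.53 -0.43  1.26  0.86]
235 30 -1 [-0.03  0.81  1.63 -0.5   1.06 -2.23] [ 0.03  0.72  1.53 -0.43  1.26 -2.29]
235 45 1 [ 0.05  0.91  1.52 -0.61  1.31  1.01] [ 0.12  0.86  1.39 -0.56  1.5   0.95]
235 45 -1 [ 0.05  0.91  1.52 -0.61  1.31 -2.13] [ 0.12  0.86  1.39 -0.56  1.5  -2.19]
235 60 1 [ 0.1   1.03  1.42 -0.71  1.55  1.07] [ 0.18  1.02  1.25 -0.66  1.73  0.99]
235 60 -1 [ 0.1   1.03  1.42 -0.71  1.55 -2.08] [ 0.18  1.02  1.25 -0.66  1.73 -2.15]
```

```bash
cat > plan.py <<'E'
from ik import *
PC=np.array([.5105,-.022,.060]);M=np.array([.4905,.309,.041]);Wh=np.array([.4975,-.2675,.114])
def back(c,Rt,d): return c-d*Rt.as_matrix()[:,2]
def track(q,wps,step=.02):
    """wps list of (p,R); returns end q, worst joint step/row or None"""
    p,r=fk(q);worst=0;mn=9
    for pt,Rt in wps:
        w=(r.inv()*Rt).as_rotvec();n=int(max(np.ceil(np.linalg.norm(pt-p)/.045),np.ceil(np.linalg.norm(w)/.145),1))
        for i in range(n):
            f=(i+1)/n
            qn=ik(p+(pt-p)*f,r*R.from_rotvec(w*f),q,tries=1)
            if qn is None: return None
            worst=max(worst,np.abs(qn-q).max()); q=qn; mn=min(mn,(q-lo).min(),(hi-q).min())
        p,r=pt,Rt
    return q,worst,mn
up=np.array([0,0,.1])
if __name__=='__main__':
  for zp,fl in ((235,1),(235,-1),(55,1),(55,-1)):
   R1=tool(zp,45,fl)
   q0=ik(back(PC,R1,.1),R1)
   a=track(q0,[(back(PC,R1,.014),R1),(back(PC,R1,.014)+up,R1)])
   if a is None: print(zp,fl,'no pick');continue
   for zl in range(0,360,30):
    RL=tool(zl,-45,fl)
    b=track(a[0],[(back(M,RL,.014)+up,RL),(back(M,RL,.014),RL),(back(M,RL,.11),RL)])
    if b is None: continue
    for f2 in (fl,-fl):
     R2=tool(zl,45,f2)
     hi_=[(back(M,RL,.11)+up*.8,tool(zl,0,fl))]
     if f2!=fl: hi_.append((back(M,RL,.11)+up*.8,R.from_euler('z',90,degrees=True)*tool(zl,0,fl)));
     c=track(b[0],hi_+[(back(M,R2,.11)+.0*up,R2),(back(M,R2,.014),R2),(back(M,R2,.014)+up,R2)])
     if c is None: continue
     for zw in range(0,360,30):
      RW=tool(zw,-45,f2)
      e=track(c[0],[(back(Wh,RW,.014)+up,RW),(back(Wh,RW,.014),RW),(back(Wh,RW,.1),RW)])
      if e: print(zp,fl,'lay',zl,f2,'wheel',zw,'worst',[round(v[1],2) for v in(a,b,c,e)],'marg',[round(v[2],2) for v in(a,b,c,e)],flush=True)
E
timeout 550 python3 plan.py
```

```text
235 1 lay 210 1 wheel 0 worst [np.float64(0.09), np.float64(1.04), np.float64(1.79), np.float64(0.18)] marg [np.float64(0.81), np.float64(0.05), np.float64(0.14), np.float64(0.74)]
235 1 lay 210 1 wheel 30 worst [np.float64(0.09), np.float64(1.04), np.float64(1.79), np.float64(0.18)] marg [np.float64(0.81), np.float64(0.05), np.float64(0.14), np.float64(0.51)]
235 1 lay 210 1 wheel 150 worst [np.float64(0.09), np.float64(1.04), np.float64(1.79), np.float64(2.3)] marg [np.float64(0.81), np.float64(0.05), np.float64(0.14), np.float64(0.07)]
235 1 lay 210 1 wheel 180 worst [np.float64(0.09), np.float64(1.04), np.float64(1.79), np.float64(0.42)] marg [np.float64(0.81), np.float64(0.05), np.float64(0.14), np.float64(0.21)]
235 1 lay 210 1 wheel 210 worst [np.float64(0.09), np.float64(1.04), np.float64(1.79), np.float64(0.29)] marg [np.float64(0.81), np.float64(0.05), np.float64(0.14), np.float64(0.48)]
235 1 lay 210 1 wheel 240 worst [np.float64(0.09), np.float64(1.04), np.float64(1.79), np.float64(0.25)] marg [np.float64(0.81), np.float64(0.05), np.float64(0.14), np.float64(0.61)]
235 1 
[... 16225 characters left out ...]
np.float64(0.11), np.float64(0.31), np.float64(0.19), np.float64(0.12)] marg [np.float64(0.37), np.float64(0.39), np.float64(0.73), np.float64(0.54)]
55 -1 lay 120 -1 wheel 90 worst [np.float64(0.11), np.float64(0.31), np.float64(0.19), np.float64(0.19)] marg [np.float64(0.37), np.float64(0.39), np.float64(0.73), np.float64(0.07)]
55 -1 lay 120 -1 wheel 300 worst [np.float64(0.11), np.float64(0.31), np.float64(0.19), np.float64(0.13)] marg [np.float64(0.37), np.float64(0.39), np.float64(0.73), np.float64(0.69)]
55 -1 lay 120 -1 wheel 330 worst [np.float64(0.11), np.float64(0.31), np.float64(0.19), np.float64(0.12)] marg [np.float64(0.37), np.float64(0.39), np.float64(0.73), np.float64(0.62)]
```

```bash
cat >> h.py <<'E'
def down(xaz):
    a=np.radians(xaz); x=np.array([np.cos(a),np.sin(a),0]);z=np.array([0,0,-1.]);return R.from_matrix(np.c_[x,np.cross(z,x),z])
E
python3 - <<'E'
from plan import *
from plant import env
s=log(env); q=s['joint_pos']
R1=tool(235,45,-1); P1=back(PC,R1,.10)
w=[([.50,.03,.27],down(-35)),([.50,.03,.27],down(55)),(P1+[0,0,.06],R1)]
w=[(np.array(a),b) for a,b in w]
r=track(q,w); print(r)
p,o=s['tool_pos'],s['orientation']
for a,b in w: p,o=rows(p,o,a,b,1)
print(P1)
E
```

```text
t 1.65 q [-0.225  0.21   2.074 -0.222  0.564  2.073] p [ 0.4323 -0.0179  0.2494] F [ 0.4 -0.7  0.4] w 0.0849
(array([ 0.12214713,  0.78042929,  1.36796988, -0.5533295 ,  1.58108266,
       -2.24290169]), np.float64(0.19794567851577827), np.float64(0.38890566808969007))
11 rows dist 85 ang 88
[[[1,-6.9,-3.4,-0.9,-1.3,-1.3,-7.8],[1,-6.4,-4.3,-0.9,-1.3,-1.4,-7.8],[1,-5.9,-5.1,-0.8,-1.3,-1.3,-7.9],[1,-5.0,-5.8,-0.8,-1.3,-1.4,-7.8],[1,-4.3,-6.4,-0.9,-1.3,-1.3,-7.8],[1,-3.3,-7.0,-0.9,-1.3,-1.4,-7.8],[1,-2.5,-7.3,-1.0,-1.3,-1.3,-7.9],[1,-1.4,-7.5,-1.1,-1.3,-1.4,-7.8]]]
[[[1,-0.4,-7.7,-1.3,-1.3,-1.3,-7.8],[1,0.6,-7.6,-1.5,-1.3,-1.4,-7.8],[1,1.6,-7.4,-1.6,-1.3,-1.3,-7.8]]]
err [ 0.  0. -0.] 0.06
11 rows dist 0 ang 90
[[[1,0.0,0.0,0.0,0.0,0.0,-8.2],[1,0.0,0.0,0.0,0.0,0.0,-8.2],[1,0.0,0.0,0.0,0.0,0.0,-8.2],[1,0.0,0.0,0.0,0.0,0.0,-8.1],[1,0.0,0.0,0.0,0.0,0.0,-8.2],[1,0.0,0.0,0.0,0.0,0.0,-8.2],[1,0.0,0.0,0.0,0.0,0.0,-8.2],[1,0.0,0.0,0.0,0.0,0.0,-8.2]]]
[[[1,0.0,0.0,0.0,0.0,0.0,-8.2],[1,0.0,0.0,0.0,0.0,0.0,-8.2],[1,0.0,0.0,0.0,0.0,0.0,-8.2]]]
err [ 0.  0. -0.] 0.06
12 rows dist 94 ang 98
[[[1,2.8,3.2,6.6,2.9,-2.9,-7.1],[1,2.8,3.9,6.3,3.0,-3.0,-7.0],[1,2.5,4.5,5.9,2.9,-2.9,-7.1],[1,2.2,5.1,5.6,2.9,-2.9,-7.1],[1,1.9,5.6,5.2,3.0,-2.9,-7.1],[1,1.3,6.1,4.8,2.9,-3.0,-7.0],[1,0.9,6.5,4.4,2.9,-2.9,-7.1],[1,0.2,6.7,4.1,3.0,-2.9,-7.1]]]
[[[1,-0.4,6.9,3.7,2.9,-3.0,-7.1],[1,-1.1,7.0,3.4,2.9,-2.9,-7.0],[1,-1.8,7.0,3.1,3.0,-2.9,-7.1],[1,-2.5,6.9,2.9,2.9,-2.9,-7.1]]]
err [-0. -0. -0.] 0.04
[0.55105798 0.0359228  0.13071068]
```

Emit:
apply_moves(
  moves=[
    [[1, -6.9, -3.4, -0.9, -1.3, -1.3, -7.8], [1, -6.4, -4.3, -0.9, -1.3, -1.4, -7.8], [1, -5.9, -5.1, -0.8, -1.3, -1.3, -7.9], [1, -5.0, -5.8, -0.8, -1.3, -1.4, -7.8], [1, -4.3, -6.4, -0.9, -1.3, -1.3, -7.8], [1, -3.3, -7.0, -0.9, -1.3, -1.4, -7.8], [1, -2.5, -7.3, -1.0, -1.3, -1.3, -7.9], [1, -1.4, -7.5, -1.1, -1.3, -1.4, -7.8]],
  ],
)

```text
clock: 2.45
tool_pos: [0.4811, 0.0157, 0.2641]
orientation: [0.873, -0.485, 0.042, -0.021]
ft_force: [1.3, 0.5, 0.1]
gripper_width: 0.0854
```

Emit:
apply_moves(
  moves=[
    [[1, -0.4, -7.7, -1.3, -1.3, -1.3, -7.8], [1, 0.6, -7.6, -1.5, -1.3, -1.4, -7.8], [1, 1.6, -7.4, -1.6, -1.3, -1.3, -7.8], [1, 0, 0, 0, 0, 0, -8.2], [1, 0, 0, 0, 0, 0, -8.2], [1, 0, 0, 0, 0, 0, -8.2], [1, 0, 0, 0, 0, 0, -8.1], [1, 0, 0, 0, 0, 0, -8.2]],
  ],
)

```text
clock: 3.25
tool_pos: [0.4994, 0.0287, 0.2695]
orientation: [0.998, 0.055, -0.001, -0.0]
ft_force: [-0.5, -0.0, -0.7]
gripper_width: 0.0854
```

Emit:
apply_moves(
  moves=[
    [[1, 0, 0, 0, 0, 0, -8.2], [1, 0, 0, 0, 0, 0, -8.2], [1, 0, 0, 0, 0, 0, -8.2], [1, 0, 0, 0, 0, 0, -8.2], [1, 0, 0, 0, 0, 0, -8.2], [1, 0, 0, 0, 0, 0, -8.2]],
  ],
)

```text
clock: 3.85
tool_pos: [0.4994, 0.0287, 0.2696]
orientation: [0.885, 0.465, -0.001, -0.0]
ft_force: [0.4, -0.3, 0.7]
gripper_width: 0.0848
```

Run:
```python
from plan import *
from plant import env
s=log(env); q=s['joint_pos'];print(T(s).round(3))
R1=tool(235,45,-1); P1=back(PC,R1,.10)
print(track(q,[(P1+[0,0,.06],R1)]))
rows(s['tool_pos'],s['orientation'],P1+[0,0,.06],R1,1)
```

```text
t 3.85 q [-0.166  0.343  1.723 -0.     1.076 -1.135] p [0.4994 0.0287 0.2696] F [ 0.4 -0.3  0.7] w 0.0848
[[ 0.567  0.824 -0.001  0.499]
 [ 0.824 -0.567  0.     0.029]
 [-0.001 -0.001 -1.     0.27 ]
 [ 0.     0.     0.     1.   ]]
(array([ 0.12215614,  0.78041078,  1.36796543, -0.55332464,  1.58110617,
       -2.24290734]), np.float64(0.09521215230675972), np.float64(0.60709266334643))
12 rows dist 95 ang 98
[[[1,2.9,3.2,6.6,2.9,-2.9,-7.0],[1,2.9,3.9,6.2,3.0,-2.9,-7.1],[1,2.6,4.6,5.9,2.9,-3.0,-7.0],[1,2.3,5.1,5.5,2.9,-2.9,-7.1],[1,1.9,5.7,5.1,3.0,-2.9,-7.0],[1,1.5,6.1,4.7,2.9,-2.9,-7.0],[1,0.9,6.5,4.4,2.9,-2.9,-7.1],[1,0.3,6.8,4.0,3.0,-2.9,-7.0]]]
[[[1,-0.4,7.0,3.6,2.9,-3.0,-7.0],[1,-1.0,7.1,3.3,2.9,-2.9,-7.1],[1,-1.8,7.0,3.0,3.0,-2.9,-7.0],[1,-2.5,7.0,2.8,2.9,-2.9,-7.1]]]
err [ 0. -0. -0.] 0.04
```

Emit:
apply_moves(
  moves=[
    [[1, 2.9, 3.2, 6.6, 2.9, -2.9, -7.0], [1, 2.9, 3.9, 6.2, 3.0, -2.9, -7.1], [1, 2.6, 4.6, 5.9, 2.9, -3.0, -7.0], [1, 2.3, 5.1, 5.5, 2.9, -2.9, -7.1], [1, 1.9, 5.7, 5.1, 3.0, -2.9, -7.0], [1, 1.5, 6.1, 4.7, 2.9, -2.9, -7.0], [1, 0.9, 6.5, 4.4, 2.9, -2.9, -7.1], [1, 0.3, 6.8, 4.0, 3.0, -2.9, -7.0]],
  ],
)

```text
clock: 4.65
tool_pos: [0.5345, 0.0332, 0.2166]
orientation: [0.529, 0.803, -0.262, -0.084]
ft_force: [-0.2, -0.1, 0.0]
gripper_width: 0.0854
```

Emit:
apply_moves(
  moves=[
    [[1, -0.4, 7.0, 3.6, 2.9, -3.0, -7.0], [1, -1.0, 7.1, 3.3, 2.9, -2.9, -7.1], [1, -1.8, 7.0, 3.0, 3.0, -2.9, -7.0], [1, -2.5, 7.0, 2.8, 2.9, -2.9, -7.1], [1, 0, 0, 0, 0, 0, 0]],
  ],
)

```text
clock: 5.15
tool_pos: [0.5505, 0.0369, 0.1886]
orientation: [0.279, 0.88, -0.365, -0.118]
ft_force: [-0.9, 0.7, 0.9]
gripper_width: 0.0856
```

```bash
cat > pot.py <<'E'
from h import *
def potfit(W,c,zlo,zhi,rad=.06):
    m=(np.hypot(W[...,0]-c[0],W[...,1]-c[1])<rad)&(W[...,2]>zlo)&(W[...,2]<zhi)
    return W[m],m
E
python3 - <<'E'
from pot import *
from plant import env
s=log(env);im=env.get_image('wrist');pickle.dump((s,im),open('w1.pkl','wb'))
cv2.imwrite('pics/w1.png',im['frame'])
W=cloud(im,s)
P,m=potfit(W,(.511,-.022),.096,.108)
r=cv2.minAreaRect((P[:,:2]*1000).astype(np.float32));print(len(P),r,np.percentile(P[:,2],[5,50,95]))
# near faces: points between z .04 and .09
P,m=potfit(W,(.511,-.022),.04,.09)
print(len(P))
E
```

```text
t 5.15 q [ 0.123  0.785  1.365 -0.55   1.585 -2.241] p [0.5505 0.0369 0.1886] F [-0.9  0.7  0.9] w 0.0856
2878 ((511.00146484375, -22.263626098632812), (58.93590545654297, 58.26433563232422), 54.15757751464844) [0.09729009 0.10257796 0.10382897]
3531
```

View pics/w1.png

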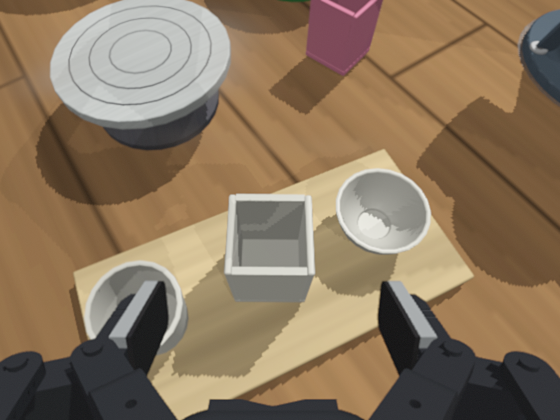

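Run:
```python
from plan import *
s,im=pickle.load(open('w1.pkl','rb'));W=cloud(im,s)
f=im['frame']
# wheel fit
m=(np.hypot(W[...,0]-.4975,W[...,1]+.2675)<.11)&(W[...,2]>.064)&(W[...,2]<.08)
P=W[m];print('wheel',len(P),cv2.minEnclosingCircle((P[:,:2]*1000).astype(np.float32)),cv2.minAreaRect((P[:,:2]*1000).astype(np.float32)),np.median(P[:,2]))
C=np.array([.511,-.0222,.060])
D0=pickle.load(open('d0.pkl','rb'))
Q=np.vstack([W.reshape(-1,3),cloud(D0['top']).reshape(-1,3),cloud(D0['side']).reshape(-1,3)])
Q=Q[np.isfinite(Q[:,0])]
Q=Q[(np.hypot(Q[:,0]-.511,Q[:,1]+.022)<.25)&(np.hypot(Q[:,0]-.511,Q[:,1]+.022)>.045)&(Q[:,2]<.11)]
for t in (35,45,55):
  for b in (.014,.05,.1):
    R1=tool(234.5,t,-1);p=back(C,R1,b)
    L=R1.inv().apply(Q-p)*1e3
    fx=np.abs(L[:,0]);inside=(L[:,2]<25)&(L[:,2]>-48)
    # distance to finger boxes x in[36,57], y ±11
    d=np.stack([np.maximum(0,np.maximum(36-fx,fx-57)),np.maximum(0,np.abs(L[:,1])-11),np.maximum(0,np.maximum(L[:,2]-25,-60-L[:,2]))],1)
    dd=np.linalg.norm(d,axis=1)
    # body x±43 y±43, z<-48
    e=np.stack([np.maximum(0,fx-57),np.maximum(0,np.abs(L[:,1])-43),np.maximum(0,L[:,2]+48)],1);ee=np.linalg.norm(e,axis=1)
    print(t,b,'finger',dd.min().round(1),Q[dd.argmin()].round(3),'body',ee.min().round(1),Q[ee.argmin()].round(3))
```

```text
wheel 18254 ((497.83526611328125, -267.5959777832031), 90.81194305419922) ((498.93359375, -265.2362060546875), (174.40176391601562, 178.3446044921875), 52.32503890991211) 0.07305393465275528
35 0.014 finger 5.3 [ 0.45  -0.001  0.058] body 15.9 [ 0.603 -0.008  0.075]
35 0.05 finger 6.7 [ 0.579 -0.034  0.076] body 47.6 [ 0.607 -0.008  0.076]
35 0.1 finger 38.4 [ 0.597 -0.015  0.078] body 96.6 [ 0.626 -0.01   0.075]
45 0.014 finger 4.9 [ 0.578 -0.029  0.071] body 11.2 [ 0.603 -0.008  0.075]
45 0.05 finger 4.9 [ 0.578 -0.029  0.071] body 40.6 [ 0.607 -0.008  0.076]
45 0.1 finger 29.2 [ 0.597 -0.015  0.078] body 87.9 [ 0.626 -0.01   0.075]
55 0.014 finger 2.0 [ 0.578 -0.029  0.071] body 8.2 [ 0.595 -0.011  0.074]
55 0.05 finger 2.0 [ 0.578 -0.029  0.071] body 35.6 [ 0.607 -0.008  0.076]
55 0.1 finger 21.7 [ 0.603 -0.008  0.075] body 81.8 [ 0.626 -0.01   0.075]
```

```bash
cat > grasp.py <<'E'
from plan import *
C1=np.array([.511,-.0222,.060]);A1=234.3
RP1=R.from_euler('z',A1,degrees=True)     # pot frame: x along zaz, z mouth
def tip(pot_c,pot_R,G): # G=(p,R) tool in pot-centre frame
    return pot_c+pot_R.apply(G[0]), pot_R*G[1]
def mkG(tilt,fl,off_up,backd):
    Rt=tool(0,tilt,fl); return (np.array([0,0,off_up])-backd*Rt.as_matrix()[:,2],Rt)
G1=mkG(45,-1,.006,.010)
E
python3 - <<'E'
from grasp import *
from plant import env
s=log(env)
p1,r1=tip(C1,RP1,G1)
w=[(back(p1,r1,.06),r1),(p1,r1)]
print(p1,track(s['joint_pos'],w))
p,o=s['tool_pos'],s['orientation']
p,o=rows(p,o,*w[0],.82,n=4)
p,o=rows(p,o,*w[1],.82,n=4)
E
```

```text
t 5.2 q [ 0.122  0.783  1.365 -0.55   1.585 -2.24 ] p [0.5507 0.0363 0.1896] F [0.3 0.4 0.1] w 0.0854
[ 0.51512626 -0.0164577   0.07307107] (array([ 0.04531927,  0.90748474,  1.52195285, -0.61013361,  1.31926429,
       -2.12882115]), np.float64(0.07026246901989053), np.float64(0.6441732359727967))
4 rows dist 77 ang 0
[[[0.82,-0.5,9.4,16.9,0.0,0.0,0.1],[0.82,-0.4,9.3,16.8,0.0,0.1,0.0],[0.82,-0.5,9.4,16.8,0.0,0.0,0.1],[0.82,-0.4,9.4,16.9,-0.1,0.1,0.1]]]
err [-0.  0. -0.] 0.05
4 rows dist 60 ang 0
[[[0.82,0.0,0.0,15.0,0.0,0.0,0.0],[0.82,0.0,0.0,15.0,0.0,0.0,0.0],[0.82,0.0,0.0,15.0,0.0,0.0,0.0],[0.82,0.0,-0.1,15.0,0.0,0.0,0.0]]]
err [-0. -0.  0.] 0.05
```

Emit:
apply_moves(
  moves=[
    [[0.82, -0.5, 9.4, 16.9, 0, 0, 0.1], [0.82, -0.4, 9.3, 16.8, 0, 0.1, 0], [0.82, -0.5, 9.4, 16.8, 0, 0, 0.1], [0.82, -0.4, 9.4, 16.9, -0.1, 0.1, 0.1], [0.82, 0, 0, 0, 0, 0, 0]],
  ],
)

```text
clock: 5.7
tool_pos: [0.5392, 0.0161, 0.1156]
orientation: [0.285, 0.879, -0.364, -0.118]
ft_force: [-0.8, -0.3, 0.4]
gripper_width: 0.0699
```

Run:
```python
from grasp import *
from plant import env
s=log(env);im=env.get_image('wrist');cv2.imwrite('pics/w2.png',im['frame'])
p1,r1=tip(C1,RP1,G1)
rows(s['tool_pos'],s['orientation'],p1,r1,.82,n=4)
W=cloud(im,s);m=(np.hypot(W[...,0]-.511,W[...,1]+.022)<.06)&(W[...,2]>.096)&(W[...,2]<.108)
P=W[m];print(len(P),cv2.minAreaRect((P[:,:2]*1000).astype(np.float32)),np.median(P[:,2]))
```

```text
t 5.7 q [ 0.092  0.869  1.431 -0.565  1.446 -2.173] p [0.5392 0.0161 0.1156] F [-0.8 -0.3  0.4] w 0.0699
4 rows dist 59 ang 0
[[[0.82,0.1,0.4,14.7,0.0,0.0,0.0],[0.82,0.1,0.3,14.7,0.0,-0.1,-0.1],[0.82,0.1,0.4,14.6,0.0,0.0,0.0],[0.82,0.1,0.3,14.7,0.0,-0.1,0.0]]]
err [-0. -0.  0.] 0.03
6291 ((516.7652587890625, -14.490055084228516), (78.46871185302734, 71.26936340332031), 53.55923080444336) 0.10262043379035746
```

View pics/w2.png

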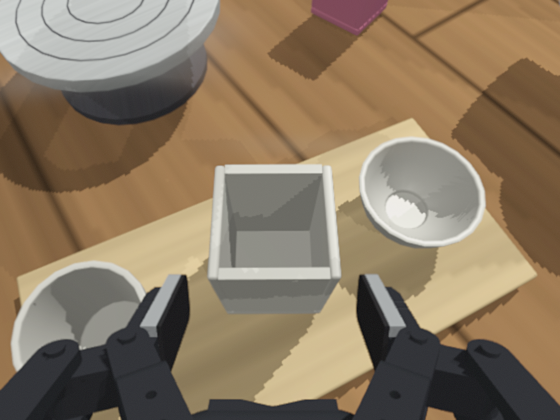

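Jaws straddle the pot (rim 212–340 px, pads at 187 and 358), squared up. Approaching, then closing.

Emit:
apply_moves(
  moves=[
    [[0.82, 0.1, 0.4, 14.7, 0, 0, 0], [0.82, 0.1, 0.3, 14.7, 0, -0.1, -0.1], [0.82, 0.1, 0.4, 14.6, 0, 0, 0], [0.82, 0.1, 0.3, 14.7, 0, -0.1, 0], [0.82, 0, 0, 0, 0, 0, 0]],
  ],
)

```text
clock: 6.25
tool_pos: [0.5162, -0.0162, 0.0747]
orientation: [0.283, 0.88, -0.364, -0.116]
ft_force: [-0.1, -0.2, 0.5]
gripper_width: 0.0704
```

Run:
```python
from grasp import *
from plant import env
s=log(env);im=env.get_image('wrist');cv2.imwrite('pics/w3.png',im['frame'])
p1,r1=tip(C1,RP1,G1);print((s['tool_pos']-p1)*1e3)
```

```text
t 6.25 q [ 0.046  0.905  1.521 -0.611  1.32  -2.13 ] p [ 0.5162 -0.0162  0.0747] F [-0.1 -0.2  0.5] w 0.0704
[1.12098205 0.29502607 1.63020661]
```

View pics/w3.png

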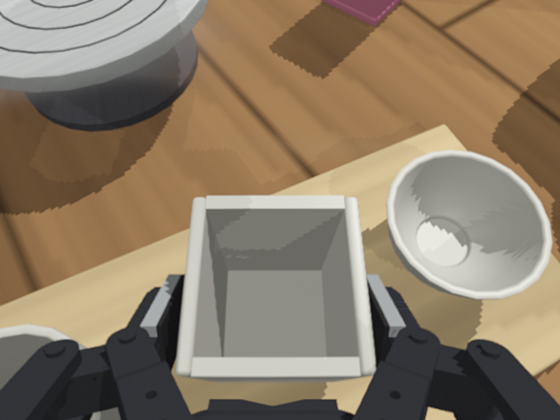

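Emit:
apply_moves(
  moves=[
    [[0.7, 0, 0, 0, 0, 0, 0], [0.6, 0, 0, 0, 0, 0, 0], [0.55, 0, 0, 0, 0, 0, 0], [0.5, 0, 0, 0, 0, 0, 0], [0.5, 0, 0, 0, 0, 0, 0]],
  ],
  newtons=40,
)

```text
clock: 6.8
tool_pos: [0.5175, -0.0151, 0.0757]
orientation: [0.282, 0.88, -0.364, -0.114]
ft_force: [-1.0, 1.8, 5.7]
gripper_width: 0.0578
```

Run:
```python
from grasp import *
from plant import env
s=log(env)
# lift straight up 100
p=s['tool_pos'];o=s['orientation']
rows(p,o,p+[0,0,.1],R.from_quat(o),.5,n=5)
```

```text
t 6.8 q [ 0.049  0.904  1.519 -0.612  1.321 -2.13 ] p [ 0.5175 -0.0151  0.0757] F [-1.   1.8  5.7] w 0.0578
5 rows dist 100 ang 0
[[[0.5,-0.1,-14.1,-14.2,0.0,0.0,0.0],[0.5,-0.1,-14.1,-14.1,0.0,0.0,0.0],[0.5,-0.1,-14.1,-14.2,0.0,0.0,0.0],[0.5,-0.1,-14.2,-14.2,0.0,0.0,0.0],[0.5,0.0,-14.1,-14.1,0.0,0.0,0.0]]]
err [-0.1 -0.  -0. ] 0.0
```

Emit:
apply_moves(
  moves=[
    [[0.5, 0, -7, -7, 0, 0, 0], [0.5, 0, -14, -14, 0, 0, 0], [0.5, 0, -14, -14, 0, 0, 0], [0.5, 0, -14, -14, 0, 0, 0], [0.5, 0, -14, -14, 0, 0, 0], [0.5, 0, -14, -14, 0, 0, 0], [0.5, 0, 0, 0, 0, 0, 0]],
  ],
)

```text
clock: 7.5
tool_pos: [0.518, -0.0154, 0.1861]
orientation: [0.283, 0.881, -0.363, -0.112]
ft_force: [-0.1, -0.5, -2.6]
gripper_width: 0.0579
```

Run:
```python
from pot import *
from plant import env
s=log(env);ims={n:env.get_image(n) for n in('wrist','top','side')}
pickle.dump((s,ims),open('w4.pkl','wb'))
cv2.imwrite('pics/w4.png',ims['wrist']['frame']);crop(ims['side'],150,60,370,260,'pics/s4.png',3)
```

```text
t 7.5 q [ 0.048  0.736  1.497 -0.593  1.473 -2.237] p [ 0.518  -0.0154  0.1861] F [-0.1 -0.5 -2.6] w 0.0579
```

View pics/w4.png

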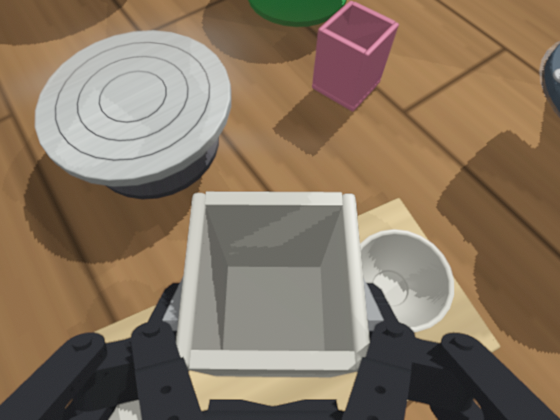

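View pics/s4.png

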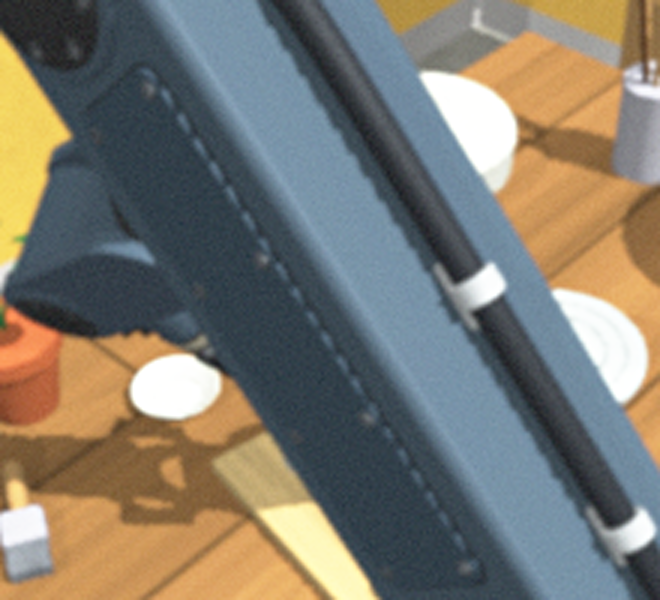

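```bash
cat > inhand.py <<'E'
from grasp import *
def rimfit(s,im,G,L=.042,sgn=1):
    """pot centre & axis in tool frame from the rim seen; G nominal"""
    W=cloud(im,s); M=T(s); f=im['frame'].astype(int)
    t=(W-M[:3,3])@M[:3,:3]
    # to nominal pot frame
    pf=(t-G[0])@G[1].as_matrix()   # row-vec: R_G * t + p ; t here in tool -> pot = G0 + R t
    pf=(t@G[1].as_matrix().T)+G[0]
    white=(f.min(2)>150)
    m=white&(np.abs(pf[...,0])<.04)&(np.abs(pf[...,1])<.04)&(np.abs(pf[...,2]-L)<.012)
    P=pf[m]
    for _ in range(6):
        A=np.c_[P[:,:2],np.ones(len(P))];k=np.linalg.lstsq(A,P[:,2],rcond=None)[0];r=P[:,2]-A@k;s_=max(.0012,1.5*np.median(np.abs(r)));P=P[(np.abs(r)<2*s_)&(r>-1.2*s_)]
    n=np.array([-k[0],-k[1],1]);n/=np.linalg.norm(n)
    rc=cv2.minAreaRect((P[:,:2]*1000).astype(np.float32))
    print('rim n',len(P),'plane z at0 %.1f mm tilt x %.1f y %.1f deg'%(k[2]*1e3,np.degrees(k[0]),np.degrees(k[1])),rc)
    return pf,m,P
if __name__=='__main__':
    s,ims=pickle.load(open('w4.pkl','rb'))
    print(np.round((s['tool_pos']-tip(C1,RP1,G1)[0]-[0,0,.11])*1e3,1))
    rimfit(s,ims['wrist'],G1)
E
python3 inhand.py
```

```text
[2.9 1.1 3. ]
rim n 9243 plane z at0 40.3 mm tilt x 0.3 y -0.3 deg ((3.034189224243164, -0.022470474243164062), (57.8402214050293, 58.75344467163086), 89.56487274169922)
```

```bash
cat >> grasp.py <<'E'
G1a=(G1[0]-np.array([.003,0,-.0017]),G1[1])
ML=np.array([.4905,.309,.041]);ZL=120
RL=R.from_euler('z',ZL,degrees=True)*R.from_euler('y',90,degrees=True)
E
python3 - <<'E'
from grasp import *
from plant import env
s=log(env)
pl,rl=tip(ML,RL,G1a);print(pl,rl.as_matrix().round(2))
print(track(s['joint_pos'],[(pl+[0,0,.1],rl),(pl,rl),(back(pl,rl,.1),rl)]))
p,o=s['tool_pos'],s['orientation']
# slerp path min height of pot corners
r0=R.from_quat(o);w=(r0.inv()*rl).as_rotvec()
cor=np.array([[x,y,z] for x in(-.029,.029) for y in(-.029,.029) for z in(-.042,.042)])
for f in np.linspace(0,1,9):
    r=r0*R.from_rotvec(w*f);pp=p+(pl+[0,0,.1]-p)*f
    c=r.apply(G1a[1].inv().apply(cor-G1a[0]))+pp; print(round(f,2),pp.round(3),c[:,2].min().round(3),'camz',(pp+r.apply([0,-.09,-.12]))[2].round(3))
rows(p,o,pl+[0,0,.1],rl,.5,amax=7)
E
```

```text
t 7.65 q [ 0.048  0.741  1.5   -0.592  1.472 -2.237] p [ 0.5162 -0.0153  0.1827] F [ 0.   0.2 -2.6] w 0.0576
[0.48311447 0.32179212 0.05107107] [[ 0.87  0.35  0.35]
 [ 0.5  -0.61 -0.61]
 [-0.    0.71 -0.71]]
(array([ 0.83039626,  0.84002197,  1.49175549, -0.79646604,  1.23131468,
        0.74935242]), np.float64(0.20655566703638079), np.float64(0.5144162206819871))
0.0 [ 0.516 -0.015  0.183] 0.126 camz 0.331
0.12 [0.512 0.027 0.179] 0.113 camz 0.326
0.25 [0.508 0.069 0.175] 0.103 camz 0.315
0.38 [0.504 0.111 0.171] 0.096 camz 0.297
0.5 [0.5   0.153 0.167] 0.093 camz 0.275
0.62 [0.496 0.195 0.163] 0.094 camz 0.249
0.75 [0.491 0.238 0.159] 0.098 camz 0.223
0.88 [0.487 0.28  0.155] 0.104 camz 0.196
1.0 [0.483 0.322 0.151] 0.112 camz 0.172
20 rows dist 340 ang 135
[[[0.5,11.1,10.2,-7.9,-2.8,0.0,6.1],[0.5,12.2,9.2,-7.4,-2.8,0.0,6.2],[0.5,13.1,8.3,-7.0,-2.8,0.0,6.1],[0.5,14.0,7.2,-6.6,-2.7,0.0,6.2],[0.5,14.6,5.9,-6.4,-2.8,0.0,6.1],[0.5,15.2,4.6,-6.0,-2.8,0.0,6.2],[0.5,15.6,3.3,-5.9,-2.8,0.0,6.1],[0.5,15.9,1.8,-5.7,-2.8,0.0,6.1]]]
[[[0.5,16.1,0.4,-5.7,-2.8,0.0,6.2],[0.5,16.0,-1.0,-5.7,-2.8,0.0,6.1],[0.5,15.8,-2.4,-5.8,-2.8,0.0,6.2],[0.5,15.4,-3.9,-5.9,-2.8,0.0,6.1],[0.5,15.0,-5.2,-6.2,-2.7,-0.1,6.2],[0.5,14.4,-6.5,-6.4,-2.8,0.0,6.1],[0.5,13.6,-7.6,-6.8,-2.8,0.0,6.2],[0.5,12.7,-8.7,-7.2,-2.8,0.0,6.1]]]
[[[0.5,11.7,-9.7,-7.7,-2.8,0.0,6.1],[0.5,10.7,-10.4,-8.1,-2.7,0.0,6.2],[0.5,9.5,-11.2,-8.7,-2.8,0.0,6.1],[0.5,8.2,-11.7,-9.2,-2.8,0.0,6.2]]]
err [-0.1  0.   0. ] 0.04
```

Emit:
apply_moves(
  moves=[
    [[0.5, 11.1, 10.2, -7.9, -2.8, 0, 6.1], [0.5, 12.2, 9.2, -7.4, -2.8, 0, 6.2], [0.5, 13.1, 8.3, -7.0, -2.8, 0, 6.1], [0.5, 14.0, 7.2, -6.6, -2.7, 0, 6.2], [0.5, 14.6, 5.9, -6.4, -2.8, 0, 6.1], [0.5, 15.2, 4.6, -6.0, -2.8, 0, 6.2], [0.5, 15.6, 3.3, -5.9, -2.8, 0, 6.1], [0.5, 15.9, 1.8, -5.7, -2.8, 0, 6.1]],
  ],
)

```text
clock: 8.45
tool_pos: [0.5024, 0.1197, 0.1691]
orientation: [0.638, 0.735, -0.207, 0.101]
ft_force: [-0.1, 0.5, -2.4]
gripper_width: 0.0574
```

Emit:
apply_moves(
  moves=[
    [[0.5, 16.1, 0.4, -5.7, -2.8, 0, 6.2], [0.5, 16.0, -1.0, -5.7, -2.8, 0, 6.1], [0.5, 15.8, -2.4, -5.8, -2.8, 0, 6.2], [0.5, 15.4, -3.9, -5.9, -2.8, 0, 6.1], [0.5, 15.0, -5.2, -6.2, -2.7, -0.1, 6.2], [0.5, 14.4, -6.5, -6.4, -2.8, 0, 6.1], [0.5, 13.6, -7.6, -6.8, -2.8, 0, 6.2], [0.5, 12.7, -8.7, -7.2, -2.8, 0, 6.1]],
  ],
)

```text
clock: 9.25
tool_pos: [0.489, 0.2543, 0.1562]
orientation: [0.853, 0.43, -0.006, 0.296]
ft_force: [0.9, -0.6, -3.2]
gripper_width: 0.0576
```

Emit:
apply_moves(
  moves=[
    [[0.5, 11.7, -9.7, -7.7, -2.8, 0, 6.1], [0.5, 10.7, -10.4, -8.1, -2.7, 0, 6.2], [0.5, 9.5, -11.2, -8.7, -2.8, 0, 6.1], [0.5, 8.2, -11.7, -9.2, -2.8, 0, 6.2], [0.5, 0, 0, 0, 0, 0, 0], [0.5, 0, 0, 0, 0, 0, 0]],
  ],
)

```text
clock: 9.85
tool_pos: [0.4825, 0.3214, 0.1497]
orientation: [0.892, 0.24, 0.097, 0.37]
ft_force: [0.3, -0.6, -2.4]
gripper_width: 0.0574
```

Run:
```python
from grasp import *
from plant import env
s=log(env)
pl,rl=tip(ML,RL,G1a)
print('off',((s['tool_pos']-pl)*1e3).round(1),np.degrees((rl.inv()*R.from_quat(s['orientation'])).as_rotvec()).round(2))
ims={n:env.get_image(n) for n in('wrist','top','side')}
pickle.dump((s,ims),open('w5.pkl','wb'))
cv2.imwrite('pics/w5.png',ims['wrist']['frame']);cv2.imwrite('pics/s5.png',ims['side']['frame']);crop(ims['top'],100,140,250,300,'pics/t5.png',4)
```

```text
t 9.85 q [ 0.722  0.772  1.566 -0.852  1.172  0.692] p [0.4825 0.3214 0.1497] F [ 0.3 -0.6 -2.4] w 0.0574
off [-0.7 -0.3 98.6] [-0.04 -0.14 -0.24]
```

View pics/w5.png

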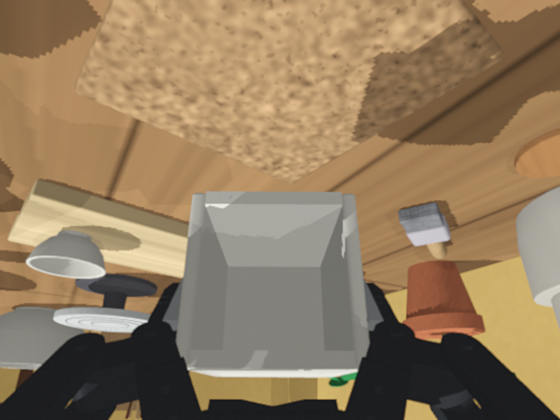

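View pics/s5.png

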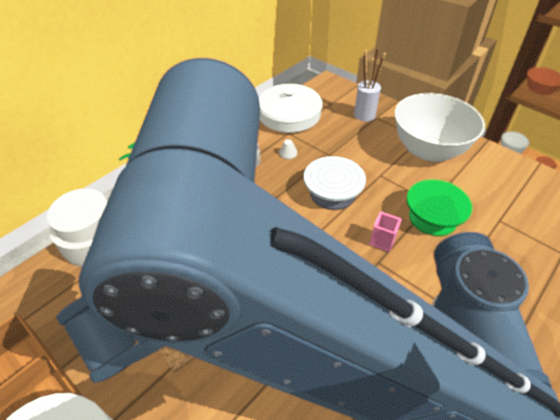

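View pics/t5.png

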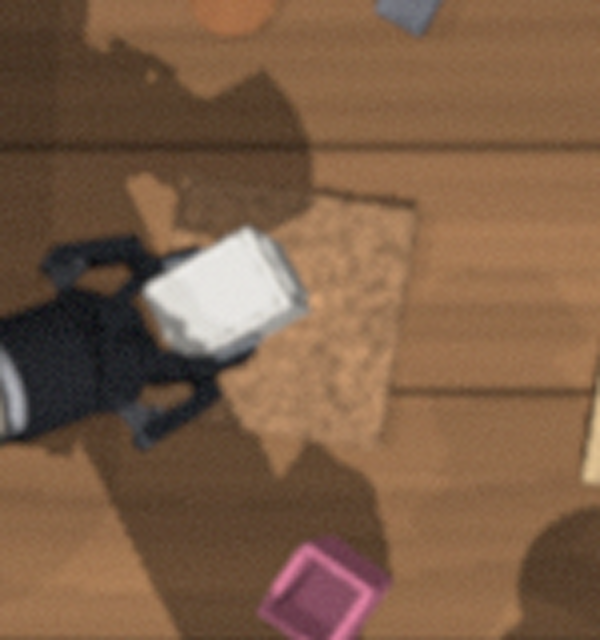

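Run:
```python
from grasp import *
from plant import env
s=log(env)
pl,rl=tip(ML,RL,G1a)
rows(s['tool_pos'],s['orientation'],pl+[0,0,.007],rl,.5,n=5)
```

```text
t 10.0 q [ 0.72   0.769  1.566 -0.852  1.172  0.693] p [0.4833 0.3205 0.1511] F [ 0.8 -0.2 -3.5] w 0.0573
5 rows dist 93 ang 0
[[[0.5,0.1,-13.3,13.0,0.0,0.0,0.0],[0.5,0.2,-13.4,12.9,0.0,0.1,0.0],[0.5,0.1,-13.3,13.0,0.0,0.0,0.0],[0.5,0.1,-13.3,13.0,0.0,0.0,0.0],[0.5,0.1,-13.3,13.0,0.0,0.0,0.0]]]
err [ 0. -0.  0.] 0.06
```

Emit:
apply_moves(
  moves=[
    [[0.5, 0.1, -13.3, 13.0, 0, 0, 0], [0.5, 0.2, -13.4, 12.9, 0, 0.1, 0], [0.5, 0.1, -13.3, 13.0, 0, 0, 0], [0.5, 0.1, -13.3, 13.0, 0, 0, 0], [0.5, 0.1, -13.3, 13.0, 0, 0, 0], [0.5, 0, 0, 0, 0, 0, 0], [0.5, 0, 0, 0, 0, 0, 0]],
  ],
)

```text
clock: 10.7
tool_pos: [0.4829, 0.3224, 0.0569]
orientation: [0.892, 0.24, 0.099, 0.37]
ft_force: [-0.3, -0.3, -2.1]
gripper_width: 0.0578
```

Run:
```python
from grasp import *
from plant import env
s=log(env)
pl,rl=tip(ML,RL,G1a)
for i in range(4): print('off',((s['tool_pos']-pl)*1e3).round(1),np.degrees((rl.inv()*R.from_quat(s['orientation'])).as_rotvec()).round(2),s['ft_force'].round(2));s=env.get_state()
```

```text
t 10.7 q [ 0.723  0.921  1.573 -0.911  1.072  0.829] p [0.4829 0.3224 0.0569] F [-0.3 -0.3 -2.1] w 0.0578
off [-0.2  0.6  5.9] [-0.08 -0.03 -0.1 ] [-0.33 -0.33 -2.14]
off [-0.2  0.6  5.9] [-0.08 -0.03 -0.1 ] [-0.33 -0.33 -2.14]
off [-0.2  0.6  5.9] [-0.08 -0.03 -0.1 ] [-0.33 -0.33 -2.14]
off [-0.2  0.6  5.9] [-0.08 -0.03 -0.1 ] [-0.33 -0.33 -2.14]
```

Emit:
apply_moves(
  moves=[
    [[0.5, 0, -0.7, 0.7, 0, 0, 0], [0.5, 0, -0.7, 0.7, 0, 0, 0], [0.5, 0, -0.7, 0.7, 0, 0, 0], [0.5, 0, -0.7, 0.7, 0, 0, 0], [0.5, 0, 0, 0, 0, 0, 0]],
  ],
)

```text
clock: 11.2
tool_pos: [0.4833, 0.3231, 0.0545]
orientation: [0.892, 0.239, 0.1, 0.37]
ft_force: [0.7, 0.1, -3.0]
gripper_width: 0.0579
```

Emit:
apply_moves(
  moves=[
    [[0.5, 0, -0.7, 0.7, 0, 0, 0], [0.5, 0, 0, 0, 0, 0, 0]],
  ],
)

```text
clock: 11.4
tool_pos: [0.4833, 0.323, 0.0532]
orientation: [0.892, 0.239, 0.1, 0.37]
ft_force: [-0.0, -0.6, -2.5]
gripper_width: 0.0576
```

Emit:
apply_moves(
  moves=[
    [[0.5, 0, -0.7, 0.7, 0, 0, 0], [0.5, 0, 0, 0, 0, 0, 0]],
  ],
)

```text
clock: 11.6
tool_pos: [0.4833, 0.323, 0.0521]
orientation: [0.892, 0.239, 0.1, 0.37]
ft_force: [0.8, -0.4, -2.5]
gripper_width: 0.0578
```

Emit:
apply_moves(
  moves=[
    [[0.5, 0, -0.5, 0.5, 0, 0, 0], [0.5, 0, 0, 0, 0, 0, 0]],
  ],
)

```text
clock: 11.8
tool_pos: [0.4833, 0.323, 0.0516]
orientation: [0.892, 0.239, 0.1, 0.37]
ft_force: [-0.3, 0.9, -2.3]
gripper_width: 0.0576
```

Emit:
apply_moves(
  moves=[
    [[0.5, 0, -0.5, 0.5, 0, 0, 0], [0.5, 0, 0, 0, 0, 0, 0]],
  ],
)

```text
clock: 12.0
tool_pos: [0.4834, 0.323, 0.0515]
orientation: [0.892, 0.239, 0.1, 0.37]
ft_force: [-1.7, 1.6, 2.5]
gripper_width: 0.0573
```

Emit:
apply_moves(
  moves=[
    [[0.5, 0, -0.5, 0.5, 0, 0, 0], [0.5, 0, 0, 0, 0, 0, 0]],
  ],
)

```text
clock: 12.2
tool_pos: [0.4834, 0.323, 0.0514]
orientation: [0.892, 0.239, 0.1, 0.371]
ft_force: [-2.4, 1.7, 6.4]
gripper_width: 0.0578
```

Contact on the mat (force rose from -2.5 to +6 N). Releasing.

Emit:
apply_moves(
  moves=[
    [[0.67, 0, 0, 0, 0, 0, 0], [0.7, 0, 0, 0, 0, 0, 0], [0.75, 0, 0, 0, 0, 0, 0], [0.85, 0, 0, 0, 0, 0, 0], [0.85, 0, 0, 0, 0, 0, 0]],
  ],
)

```text
clock: 12.7
tool_pos: [0.4834, 0.3229, 0.0499]
orientation: [0.892, 0.239, 0.1, 0.37]
ft_force: [-0.4, -0.5, -0.1]
gripper_width: 0.0724
```

Run:
```python
from grasp import *
from plant import env
s=log(env)
ims={n:env.get_image(n) for n in('wrist','top')}
pickle.dump((s,ims),open('w6.pkl','wb'))
cv2.imwrite('pics/w6.png',ims['wrist']['frame']);crop(ims['top'],100,140,250,300,'pics/t6.png',4)
```

```text
t 12.7 q [ 0.723  0.932  1.571 -0.916  1.064  0.841] p [0.4834 0.3229 0.0499] F [-0.4 -0.5 -0.1] w 0.0724
```

View pics/w6.png

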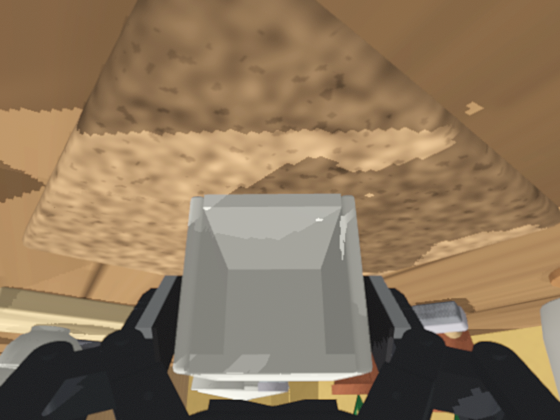

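View pics/t6.png

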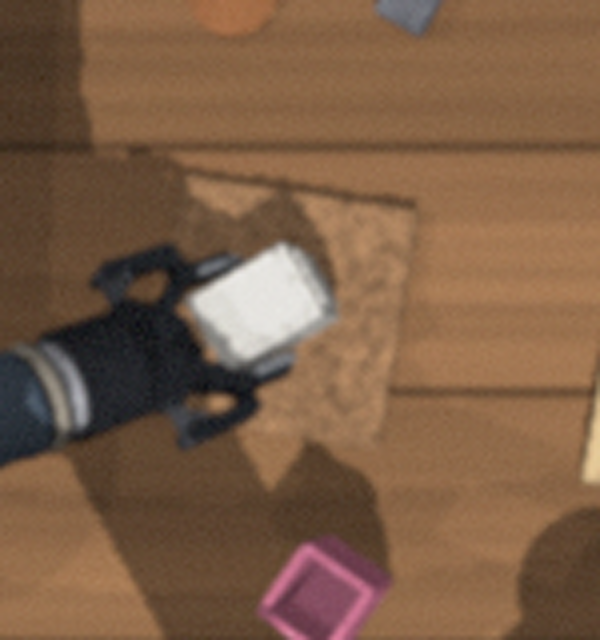

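Run:
```python
from grasp import *
from plant import env
s=log(env)
r0=R.from_quat(s['orientation']);p0=s['tool_pos']
R2=tool(ZL,45,-1)
w=[(back(p0,r0,.10),r0),(ML+[0,0,.20],tool(ZL,0,-1)),(back(ML,R2,.13)+[0,0,.04],R2)]
print(track(s['joint_pos'],w))
p,o=p0,r0
p,o=rows(p,o,*w[0],.85,n=4)
for a in w[1:]: p,o=rows(p,o,*a,.85,amax=7.5)
print(w)
```

```text
t 12.8 q [ 0.723  0.932  1.571 -0.916  1.064  0.841] p [0.4834 0.3229 0.05  ] F [ 0.5 -0.  -0.3] w 0.0725
(array([-0.07623193,  0.7487115 ,  1.5234003 ,  0.63163358,  1.41893021,
       -0.8789407 ]), np.float64(0.17345330620355048), np.float64(0.5580157891957784))
4 rows dist 100 ang 0
[[[0.85,0.0,0.0,-25.0,0.0,0.0,0.0],[0.85,0.0,0.0,-25.0,0.0,0.0,0.0],[0.85,0.0,0.0,-25.0,0.0,0.0,0.0],[0.85,0.0,0.0,-25.0,0.0,0.0,0.0]]]
err [0. 0. 0.] 0.0
7 rows dist 148 ang 45
[[[0.85,-0.1,20.9,-3.4,6.4,0.0,0.0],[0.85,-0.1,20.4,-5.8,6.5,0.0,0.0],[0.85,-0.1,19.6,-7.9,6.4,0.0,0.0],[0.85,-0.1,18.5,-10.2,6.4,0.0,0.0],[0.85,0.0,17.4,-12.1,6.5,0.0,0.0],[0.85,-0.1,15.8,-14.0,6.4,0.0,0.0],[0.85,-0.1,14.2,-15.7,6.4,-0.1,0.0]]]
err [ 0. -0. -0.] 0.07
7 rows dist 114 ang 45
[[[0.85,0.0,13.1,9.7,6.4,0.0,0.0],[0.85,0.0,14.2,8.2,6.5,0.0,0.0],[0.85,0.0,14.9,6.6,6.4,0.0,0.0],[0.85,0.0,15.6,4.8,6.4,0.0,0.0],[0.85,0.0,16.1,3.1,6.5,0.0,0.0],[0.85,0.0,16.3,1.2,6.4,0.0,0.0],[0.85,0.0,16.3,-0.6,6.4,0.1,0.0]]]
err [ 0. -0.  0.] 0.05
[(array([0.44789469, 0.38412821, 0.12063397]), Rotation.from_matrix(array([[ 0.8657192 ,  0.35319901,  0.35465579],
                            [ 0.50052923, -0.61212874, -0.61218371],
                            [ 0.00087231,  0.70749478, -0.70671803]]))), (array([0.4905, 0.309 , 0.241 ]), Rotation.from_matrix(array([[ 0.8660254,  0.5      , -0.       ],
                            [ 0.5      , -0.8660254,  0.       ],
                            [ 0.       , -0.       , -1.       ]]))), (array([0.53646194, 0.22939158, 0.17292388]), Rotation.from_matrix(array([[ 8.66025404e-01,  3.53553391e-01, -3.53553391e-01],
                            [ 5.00000000e-01, -6.12372436e-01,  6.12372436e-01],
                            [-5.55111512e-17, -7.07106781e-01, -7.07106781e-01]])))]
```

Emit:
apply_moves(
  moves=[
    [[0.85, 0, 0, -15, 0, 0, 0], [0.85, 0, 0, -25, 0, 0, 0], [0.85, 0, 0, -30, 0, 0, 0], [0.85, 0, 0, -30, 0, 0, 0]],
  ],
)

```text
clock: 13.2
tool_pos: [0.447, 0.3853, 0.1221]
orientation: [0.892, 0.239, 0.1, 0.37]
ft_force: [-1.3, 0.3, 0.4]
gripper_width: 0.0724
```

Emit:
apply_moves(
  moves=[
    [[0.85, -0.1, 20.9, -3.4, 6.4, 0, 0], [0.85, -0.1, 20.4, -5.8, 6.5, 0, 0], [0.85, -0.1, 19.6, -7.9, 6.4, 0, 0], [0.85, -0.1, 18.5, -10.2, 6.4, 0, 0], [0.85, 0, 17.4, -12.1, 6.5, 0, 0], [0.85, -0.1, 15.8, -14, 6.4, 0, 0], [0.85, -0.1, 14.2, -15.7, 6.4, -0.1, 0]],
  ],
)

```text
clock: 13.9
tool_pos: [0.4902, 0.3096, 0.2435]
orientation: [0.966, 0.26, 0.0, -0.002]
ft_force: [1.1, -0.2, -0.9]
gripper_width: 0.0731
```

Emit:
apply_moves(
  moves=[
    [[0.85, 0, 13.1, 9.7, 6.4, 0, 0], [0.85, 0, 14.2, 8.2, 6.5, 0, 0], [0.85, 0, 14.9, 6.6, 6.4, 0, 0], [0.85, 0, 15.6, 4.8, 6.4, 0, 0], [0.85, 0, 16.1, 3.1, 6.5, 0, 0], [0.85, 0, 16.3, 1.2, 6.4, 0, 0], [0.85, 0, 16.3, -0.6, 6.4, 0.1, 0], [0.85, 0, 0, 0, 0, 0, 0]],
  ],
)

```text
clock: 14.7
tool_pos: [0.5377, 0.2268, 0.1705]
orientation: [0.893, 0.237, -0.099, -0.37]
ft_force: [-0.2, 0.5, -0.1]
gripper_width: 0.0725
```

Run:
```python
from grasp import *
from plant import env
s=log(env)
ims={n:env.get_image(n) for n in('wrist','top')}
pickle.dump((s,ims),open('w7.pkl','wb'))
cv2.imwrite('pics/w7.png',ims['wrist']['frame']);crop(ims['top'],100,140,250,300,'pics/t7.png',4)
for n in ims:
    W=cloud(ims[n],s)
    m=(np.hypot(W[...,0]-ML[0],W[...,1]-ML[1])<.065)&(W[...,2]>.064)&(W[...,2]<.077)&(ims[n]['frame'].min(2)>90)
    P=W[m];print(n,len(P),cv2.minAreaRect((P[:,:2]*1000).astype(np.float32)),np.percentile(P[:,2],[5,50,95]))
    A=np.c_[P[:,:2]-P[:,:2].mean(0),np.ones(len(P))];print(np.degrees(np.linalg.lstsq(A,P[:,2],rcond=None)[0][:2]))
```

```text
t 14.7 q [-0.081  0.753  1.522  0.631  1.418 -0.88 ] p [0.5377 0.2268 0.1705] F [-0.2  0.5 -0.1] w 0.0725
wrist 8001 ((491.3445129394531, 309.96905517578125), (58.14689636230469, 84.58212280273438), 30.711772918701172) [0.06914987 0.07079804 0.07181957]
[-0.46181972  0.75732102]
top 5 ((531.0899047851562, 293.21490478515625), (5.7366790771484375, 2.677020788192749), 89.60498046875) [0.06589055 0.06983882 0.07163824]
[ 66.12634817 -10.45572508]
```

View pics/w7.png

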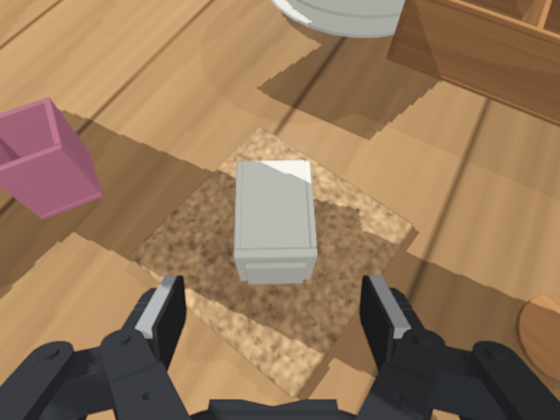

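View pics/t7.png

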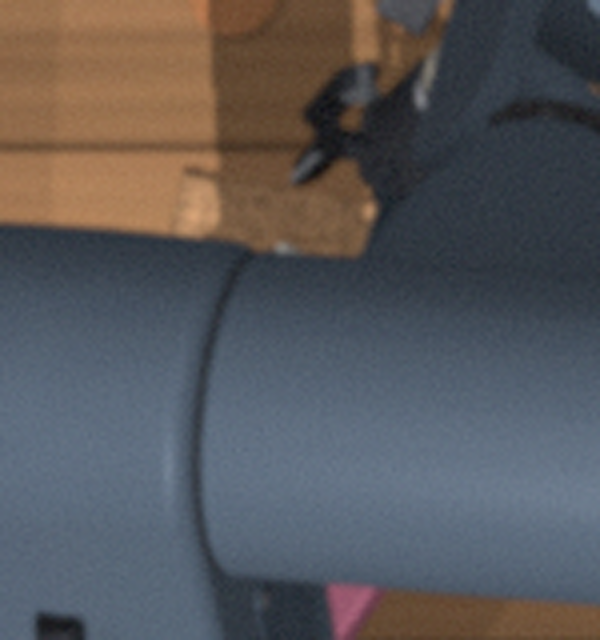

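```bash
cat >> grasp.py <<'E'
C2=np.array([.4913,.3099,.041]);A2=120.7
RP2=R.from_euler('z',A2,degrees=True)   # frame: x mouth, z up
G2=mkG(45,-1,.002,.013)
E
python3 - <<'E'
from grasp import *
from plant import env
s=log(env)
p2,r2=tip(C2,RP2,G2);w=[(back(p2,r2,.06),r2),(p2,r2),(p2+[0,0,.12],r2)]
print(track(s['joint_pos'],w),p2)
p,o=s['tool_pos'],s['orientation']
p,o=rows(p,o,*w[0],.85,n=5); p,o=rows(p,o,*w[1],.85,n=5)
E
```

```text
t 14.8 q [-0.076  0.748  1.524  0.632  1.418 -0.878] p [0.5364 0.2295 0.1732] F [ 0.9  0.5 -0.2] w 0.0726
(array([ 0.04322844,  0.72489246,  1.59381529,  0.69594702,  1.33279545,
       -0.84371792]), np.float64(0.07548116758373324), np.float64(0.8286053185032243)) [0.49599311 0.3019959  0.05219239]
5 rows dist 88 ang 1
[[[0.85,0.3,5.4,16.8,0.0,-0.1,-0.1],[0.85,0.4,5.3,16.9,0.0,-0.1,-0.1],[0.85,0.4,5.4,16.8,0.0,-0.1,-0.1],[0.85,0.4,5.4,16.9,0.0,-0.1,-0.1],[0.85,0.4,5.3,16.8,0.0,-0.1,-0.1]]]
err [-0.  0.  0.] 0.04
5 rows dist 60 ang 0
[[[0.85,0.0,0.0,12.0,0.0,0.0,0.0],[0.85,0.0,0.0,12.0,0.0,0.0,0.0],[0.85,0.0,0.0,12.0,0.0,0.0,0.0],[0.85,0.0,0.0,12.0,0.0,0.0,0.0],[0.85,0.0,0.0,12.0,0.0,0.0,0.0]]]
err [-0.  0.  0.] 0.04
```

Emit:
apply_moves(
  moves=[
    [[0.85, 0.3, 5.4, 16.8, 0, -0.1, -0.1], [0.85, 0.4, 5.3, 16.9, 0, -0.1, -0.1], [0.85, 0.4, 5.4, 16.8, 0, -0.1, -0.1], [0.85, 0.4, 5.4, 16.9, 0, -0.1, -0.1], [0.85, 0.4, 5.3, 16.8, 0, -0.1, -0.1], [0.85, 0, 0, 0, 0, 0, 0], [0.85, 0, 0, 0, 0, 0, 0]],
  ],
)

```text
clock: 15.5
tool_pos: [0.5173, 0.2659, 0.0943]
orientation: [0.891, 0.245, -0.101, -0.369]
ft_force: [0.1, 0.4, 0.5]
gripper_width: 0.0726
```

Run:
```python
from grasp import *
from plant import env
s=log(env)
im=env.get_image('wrist');cv2.imwrite('pics/w8.png',im['frame'])
p2,r2=tip(C2,RP2,G2)
rows(s['tool_pos'],s['orientation'],p2,r2,.85,n=5)
```

```text
t 15.5 q [-0.017  0.859  1.573  0.681  1.271 -0.952] p [0.5173 0.2659 0.0943] F [0.1 0.4 0.5] w 0.0726
5 rows dist 59 ang 0
[[[0.85,0.0,0.0,11.9,0.0,0.0,0.0],[0.85,0.0,0.1,11.9,0.0,0.0,0.0],[0.85,0.1,0.0,11.9,0.0,0.0,0.0],[0.85,0.0,0.0,11.9,0.0,0.0,0.0],[0.85,0.0,0.0,11.9,0.0,0.0,0.0]]]
err [-0.  0. -0.] 0.02
```

View pics/w8.png

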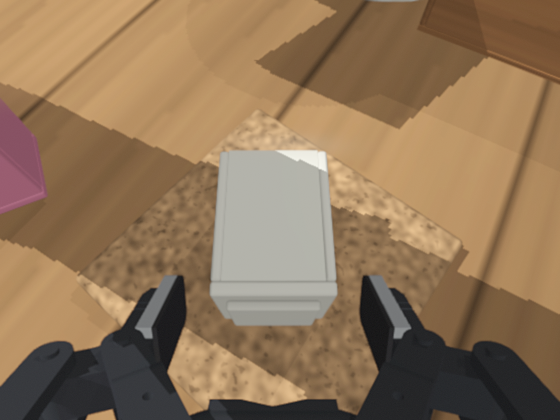

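Pot square between the jaws (212–335 px against pads 185 and 361). Going in and gripping.

Emit:
apply_moves(
  moves=[
    [[0.85, 0, 0, 11.9, 0, 0, 0], [0.85, 0, 0, 11.9, 0, 0, 0], [0.85, 0, 0, 11.9, 0, 0, 0], [0.85, 0, 0, 11.9, 0, 0, 0], [0.85, 0, 0, 11.9, 0, 0, 0], [0.85, 0, 0, 0, 0, 0, 0]],
  ],
)

```text
clock: 16.15
tool_pos: [0.4942, 0.3027, 0.0512]
orientation: [0.891, 0.245, -0.103, -0.369]
ft_force: [-1.0, 0.4, -0.8]
gripper_width: 0.0729
```

Emit:
apply_moves(
  moves=[
    [[0.75, 0, 0, 0, 0, 0, 0], [0.67, 0, 0, 0, 0, 0, 0], [0.6, 0, 0, 0, 0, 0, 0], [0.5, 0, 0, 0, 0, 0, 0], [0.5, 0, 0, 0, 0, 0, 0]],
  ],
  newtons=40,
)

```text
clock: 16.65
tool_pos: [0.4967, 0.3014, 0.0526]
orientation: [0.891, 0.244, -0.1, -0.369]
ft_force: [-0.1, -0.6, -1.3]
gripper_width: 0.0578
```

Emit:
apply_moves(
  moves=[
    [[0.5, 0, -7, -7, 0, 0, 0], [0.5, 0, -14, -14, 0, 0, 0], [0.5, 0, -14, -14, 0, 0, 0], [0.5, 0, -14, -14, 0, 0, 0], [0.5, 0, -14, -14, 0, 0, 0], [0.5, 0, -14, -14, 0, 0, 0], [0.5, 0, -14, -14, 0, 0, 0], [0.5, 0, 0, 0, 0, 0, 0]],
  ],
)

```text
clock: 17.45
tool_pos: [0.4972, 0.3018, 0.184]
orientation: [0.891, 0.246, -0.098, -0.369]
ft_force: [-0.5, 0.3, -2.2]
gripper_width: 0.0576
```

Run:
```python
from grasp import *
from plant import env
s=log(env)
im=env.get_image('wrist');cv2.imwrite('pics/w9.png',im['frame']);pickle.dump((s,im),open('w9.pkl','wb'))
W=cloud(im,s);M=T(s);t=(W-M[:3,3])@M[:3,:3]
pf=t@G2[1].as_matrix().T+G2[0]
f=im['frame'].min(2)
# top side face: z=+29
m=(f>90)&(np.abs(pf[...,2]-.029)<.006)&(np.abs(pf[...,0])<.06)&(np.abs(pf[...,1])<.034)
P=pf[m]
A=np.c_[P[:,:2],np.ones(len(P))];k=np.linalg.lstsq(A,P[:,2],rcond=None)[0]
P=P[np.abs(P[:,2]-A@k)<.002];A=np.c_[P[:,:2],np.ones(len(P))];k=np.linalg.lstsq(A,P[:,2],rcond=None)[0]
print(len(P),'z0',k[2]*1e3,'tilt',np.degrees(k[:2]),cv2.minAreaRect((P[:,:2]*1e3).astype(np.float32)),np.percentile(P[:,0],[.5,99.5])*1e3,np.percentile(P[:,1],[.5,99.5])*1e3)
```

```text
t 17.45 q [ 0.043  0.706  1.589  0.693  1.347 -0.832] p [0.4972 0.3018 0.184 ] F [-0.5  0.3 -2.2] w 0.0576
36738 z0 29.485755901294493 tilt [0.04753046 0.0894759 ] ((4.934440612792969, 0.07952880859375), (79.62986755371094, 67.983642578125), 0.27527564764022827) [-34.48644158  43.56099864] [-28.97154363  29.0048254 ]
```

View pics/w9.png

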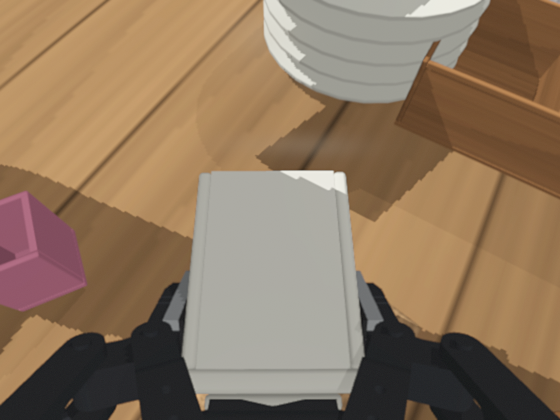

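```bash
cat >> grasp.py <<'E'
G2a=(G2[0]-np.array([.0022,0,.0005]),G2[1])
CW=np.array([.4975,-.2678,.114])
def RWf(zw): return R.from_euler('z',zw,degrees=True)*R.from_euler('y',90,degrees=True)
E
python3 - <<'E'
from grasp import *
from plant import env
# wheel refine: top image edges
s,im=pickle.load(open('w1.pkl','rb'));D0=pickle.load(open('d0.pkl','rb'))
for n,I,S in(('top',D0['top'],None),('side',D0['side'],None),('wrist',im,s),):
    W=cloud(I,S);x,y=np.meshgrid(np.arange(.40,.60,.001),np.arange(-.37,-.17,.001))
    # rectify plane z=.0722 into an overhead picture
    Mi=np.linalg.inv(wfc(I,S));P=np.c_[x.ravel(),y.ravel(),np.full(x.size,.0725)]@Mi[:3,:3].T+Mi[:3,3]
    K=np.array([[I['fx'],0,I['cx']],[0,I['fy'],I['cy']],[0,0,1.]])
    uv=cv2.projectPoints(P,np.zeros(3),np.zeros(3),K,np.array([I['k1'],0,0,0,0.]))[0].reshape(*x.shape,2).astype(np.float32)
    g=cv2.remap(cv2.cvtColor(I['frame'],cv2.COLOR_BGR2GRAY),uv[...,0],uv[...,1],cv2.INTER_LINEAR)
    g=cv2.resize(g,None,fx=2,fy=2);cv2.imwrite(f'pics/rect_{n}.png',g)
    c=cv2.HoughCircles(cv2.GaussianBlur(g,(0,0),2),cv2.HOUGH_GRADIENT,1,20,param1=60,param2=20,minRadius=168,maxRadius=190)
    if c is not None: print(n,[(round(400+a[0]/2,1),round(-370+a[1]/2,1),round(a[2]/2,1)) for a in c[0][:3]])
s=log(env);q=s['joint_pos']
p,o=s['tool_pos'],R.from_quat(s['orientation'])
cor=np.array([[x,y,z] for z in(-.029,.029) for y in(-.029,.029) for x in(-.042,.042)])
for zw in (0,30,330,300):
    pw,rw=tip(CW,RWf(zw),G2a);h=pw+[0,0,.1]
    r=track(q,[(h,rw),(pw,rw),(back(pw,rw,.1),rw)])
    w=(o.inv()*rw).as_rotvec();mz=[]
    for f in np.linspace(0,1,11):
        rr=o*R.from_rotvec(w*f);pp=p+(h-p)*f
        mz.append((rr.apply(G2a[1].inv().apply(cor-G2a[0]))+pp)[:,2].min().round(3))
    print(zw,np.degrees(np.linalg.norm(w)).round(),pw.round(4),r and r[1:],mz)
E
```

```text
top [(np.float32(497.8), np.float32(-269.2), np.float32(90.4))]
side [(np.float32(495.2), np.float32(-268.2), np.float32(92.5))]
wrist [(np.float32(496.2), np.float32(-268.8), np.float32(89.8)), (np.float32(484.8), np.float32(-258.2), np.float32(85.8)), (np.float32(513.2), np.float32(-269.8), np.float32(88.6))]
t 17.5 q [ 0.043  0.708  1.59   0.693  1.345 -0.833] p [0.4966 0.3016 0.1824] F [ 0.4  0.4 -2.8] w 0.0578
0 139.0 [ 0.5082 -0.2678  0.1254] (np.float64(0.12702188164239842), np.float64(0.6999624747559685)) [np.float64(0.143), np.float64(0.138), np.float64(0.134), np.float64(0.131), np.float64(0.131), np.float64(0.132), np.float64(0.136), np.float64(0.142), np.float64(0.15), np.float64(0.16), np.float64(0.172)]
30 120.0 [ 0.5068 -0.2625  0.1254] (np.float64(0.12056924493646287), np.float64(0.8106069849068864)) [np.float64(0.143), np.float64(0.138), np.float64(0.134), np.float64(0.131), np.float64(0.131), np.float64(0.132), np.float64(0.136), np.float64(0.142), np.float64(0.15), np.float64(0.16), np.float64(0.172)]
330 159.0 [ 0.5068 -0.2731  0.1254] (np.float64(0.12099355400912332), np.float64(0.5769778435766799)) [np.float64(0.143), np.float64(0.139), np.float64(0.135), np.float64(0.133), np.float64(0.132), np.float64(0.133), np.float64(0.137), np.float64(0.143), np.float64(0.151), np.float64(0.161), np.float64(0.172)]
300 179.0 [ 0.5028 -0.2771  0.1254] None [np.float64(0.143), np.float64(0.14), np.float64(0.138), np.float64(0.136), np.float64(0.136), np.float64(0.137), np.float64(0.14), np.float64(0.145), np.float64(0.153), np.float64(0.162), np.float64(0.172)]
```

```bash
cat >> grasp.py <<'E'
CW=np.array([.497,-.2685,.114]);ZW=30
pw,rw=tip(CW,RWf(ZW),G2a)
E
python3 - <<'E'
from grasp import *
from plant import env
s=log(env)
rows(s['tool_pos'],s['orientation'],pw+[0,0,.08],rw,.5,amax=6.5)
E
```

```text
t 17.5 q [ 0.043  0.708  1.59   0.693  1.345 -0.833] p [0.4966 0.3016 0.1824] F [ 0.4  0.4 -2.8] w 0.0578
19 rows dist 565 ang 120
[[[0.5,-14.7,17.4,-19.1,-3.6,0.0,5.2],[0.5,-13.1,19.9,-17.9,-3.7,0.0,5.2],[0.5,-11.1,22.0,-16.6,-3.6,0.0,5.2],[0.5,-9.0,24.0,-15.1,-3.6,-0.1,5.2],[0.5,-6.9,25.6,-13.6,-3.7,0.0,5.2],[0.5,-4.4,26.9,-11.8,-3.6,0.0,5.2],[0.5,-1.9,27.9,-10.2,-3.6,0.0,5.2],[0.5,0.6,28.6,-8.3,-3.6,0.0,5.2]]]
[[[0.5,3.2,28.8,-6.6,-3.7,0.0,5.2],[0.5,5.9,28.8,-4.7,-3.6,0.0,5.1],[0.5,8.4,28.4,-2.8,-3.6,-0.1,5.2],[0.5,10.9,27.6,-1.2,-3.7,0.0,5.2],[0.5,13.4,26.6,0.6,-3.6,0.0,5.2],[0.5,15.8,25.1,2.3,-3.6,0.0,5.2],[0.5,17.9,23.5,3.7,-3.7,0.0,5.2],[0.5,20.0,21.4,5.2,-3.6,0.0,5.2]]]
[[[0.5,21.8,19.1,6.5,-3.6,-0.1,5.2],[0.5,23.5,16.6,7.6,-3.7,0.0,5.2],[0.5,24.9,14.0,8.5,-3.6,0.0,5.2]]]
err [ 0. -0.  0.] 0.02
```

Emit:
apply_moves(
  moves=[
    [[0.5, -14.7, 17.4, -19.1, -3.6, 0, 5.2], [0.5, -13.1, 19.9, -17.9, -3.7, 0, 5.2], [0.5, -11.1, 22.0, -16.6, -3.6, 0, 5.2], [0.5, -9.0, 24.0, -15.1, -3.6, -0.1, 5.2], [0.5, -6.9, 25.6, -13.6, -3.7, 0, 5.2], [0.5, -4.4, 26.9, -11.8, -3.6, 0, 5.2], [0.5, -1.9, 27.9, -10.2, -3.6, 0, 5.2], [0.5, 0.6, 28.6, -8.3, -3.6, 0, 5.2]],
  ],
)

```text
clock: 18.3
tool_pos: [0.4993, 0.0627, 0.1899]
orientation: [0.981, -0.069, -0.163, -0.078]
ft_force: [0.5, 0.9, -2.8]
gripper_width: 0.0575
```

Emit:
apply_moves(
  moves=[
    [[0.5, 3.2, 28.8, -6.6, -3.7, 0, 5.2], [0.5, 5.9, 28.8, -4.7, -3.6, 0, 5.1], [0.5, 8.4, 28.4, -2.8, -3.6, -0.1, 5.2], [0.5, 10.9, 27.6, -1.2, -3.7, 0, 5.2], [0.5, 13.4, 26.6, 0.6, -3.6, 0, 5.2], [0.5, 15.8, 25.1, 2.3, -3.6, 0, 5.2], [0.5, 17.9, 23.5, 3.7, -3.7, 0, 5.2], [0.5, 20.0, 21.4, 5.2, -3.6, 0, 5.2]],
  ],
)

```text
clock: 19.1
tool_pos: [0.5035, -0.1744, 0.1991]
orientation: [0.882, -0.366, -0.192, 0.227]
ft_force: [0.1, -0.3, -2.0]
gripper_width: 0.0573
```

Emit:
apply_moves(
  moves=[
    [[0.5, 21.8, 19.1, 6.5, -3.6, -0.1, 5.2], [0.5, 23.5, 16.6, 7.6, -3.7, 0, 5.2], [0.5, 24.9, 14.0, 8.5, -3.6, 0, 5.2], [0.5, 0, 0, 0, 0, 0, 0], [0.5, 0, 0, 0, 0, 0, 0], [0.5, 0, 0, 0, 0, 0, 0]],
  ],
)

```text
clock: 19.7
tool_pos: [0.5052, -0.2621, 0.2031]
orientation: [0.8, -0.461, -0.194, 0.332]
ft_force: [0.1, 0.5, -2.3]
gripper_width: 0.0576
```

Run:
```python
from grasp import *
from plant import env
s=log(env)
print('off',((s['tool_pos']-pw)*1e3).round(1),np.degrees((rw.inv()*R.from_quat(s['orientation'])).as_rotvec()).round(2))
ims={n:env.get_image(n) for n in('wrist','top','side')}
pickle.dump((s,ims),open('w10.pkl','wb'))
cv2.imwrite('pics/w10.png',ims['wrist']['frame']);cv2.imwrite('pics/s10.png',ims['side']['frame']);cv2.imwrite('pics/t10.png',ims['top']['frame'])
W=cloud(ims['top']);print([W[v,u].round(3) for u,v in((370,214),(365,214),(375,210))])
m=(np.hypot(W[...,0]-.5,W[...,1]+.268)<.06)&(W[...,2]>.22)&(W[...,2]<.3)&(ims['top']['frame'].min(2)>130);P=W[m]
if len(P)>5: print('foot top',len(P),cv2.minAreaRect((P[:,:2]*1e3).astype(np.float32)),np.percentile(P[:,2],[5,50,95]))
rows(s['tool_pos'],s['orientation'],pw+[0,0,.008],rw,.5,n=4)
```

```text
t 19.7 q [-0.404  0.77   1.35  -0.601  1.569  0.816] p [ 0.5052 -0.2621  0.2031] F [ 0.1  0.5 -2.3] w 0.0576
off [-1.1  1.1 77.7] [-0.18 -0.2  -0.21]
[array([ 0.447, -0.107,  0.72 ]), array([ 0.446, -0.1  ,  0.724]), array([ 0.494, -0.241,  0.232])]
foot top 531 ((501.6243896484375, -264.8753967285156), (69.71722412109375, 66.8240966796875), 30.352161407470703) [0.22663954 0.23309666 0.23728214]
4 rows dist 70 ang 0
[[[0.5,0.5,-12.4,12.2,0.0,0.1,0.1],[0.5,0.4,-12.5,12.2,0.1,0.0,0.0],[0.5,0.4,-12.4,12.3,0.0,0.1,0.1],[0.5,0.3,-12.4,12.2,0.1,0.0,0.0]]]
err [-0.  0.  0.] 0.02
```

View pics/w10.png

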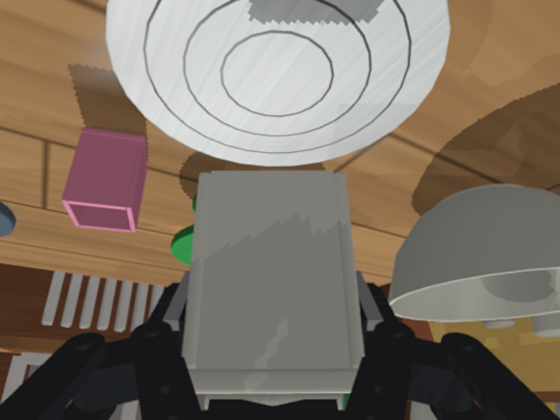

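View pics/s10.png

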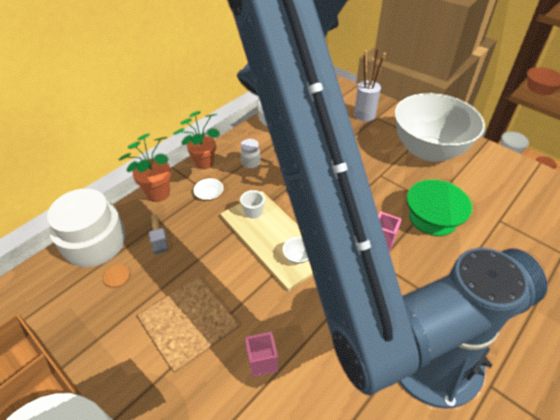

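View pics/t10.png

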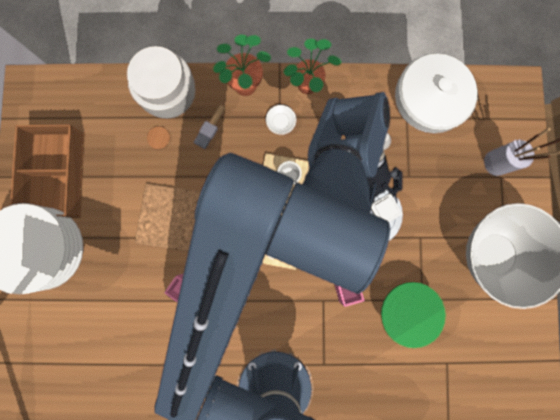

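Run:
```python
from grasp import *
s,ims=pickle.load(open('w10.pkl','rb'));I=ims['wrist']
x,y=np.meshgrid(np.arange(.39,.60,.001),np.arange(-.38,-.17,.001))
Mi=np.linalg.inv(wfc(I,s));P=np.c_[x.ravel(),y.ravel(),np.full(x.size,.0725)]@Mi[:3,:3].T+Mi[:3,3]
K=np.array([[I['fx'],0,I['cx']],[0,I['fy'],I['cy']],[0,0,1.]])
uv=cv2.projectPoints(P,np.zeros(3),np.zeros(3),K,np.array([I['k1'],0,0,0,0.]))[0].reshape(*x.shape,2).astype(np.float32)
g=cv2.remap(cv2.cvtColor(I['frame'],cv2.COLOR_BGR2GRAY),uv[...,0],uv[...,1],cv2.INTER_LINEAR)
g=cv2.resize(g,None,fx=2,fy=2);cv2.imwrite('pics/rect10.png',g)
for r in((52,68),(90,110),(132,148)):
    c=cv2.HoughCircles(cv2.GaussianBlur(g,(0,0),1),cv2.HOUGH_GRADIENT,1,20,param1=60,param2=15,minRadius=r[0],maxRadius=r[1])
    if c is not None: print([(round(float(390+a[0]/2),1),round(float(-380+a[1]/2),1),round(float(a[2]/2),1)) for a in c[0][:2]])
```

```text
[(496.2, -268.8, 31.9), (508.8, -282.8, 33.7)]
[(496.2, -268.8, 51.8), (483.2, -252.2, 50.8)]
[(496.2, -269.2, 71.8), (477.2, -265.2, 69.3)]
```

View pics/rect10.png

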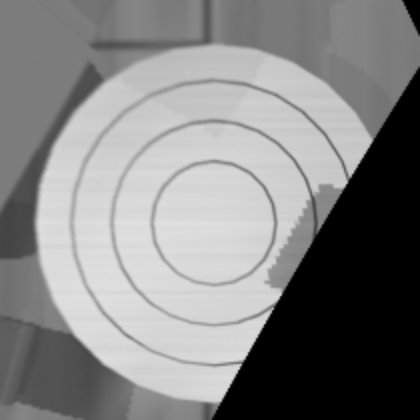

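Three rings agree: the wheel centre is at (0.496,-0.269), matching the target. Lowering.

Emit:
apply_moves(
  moves=[
    [[0.5, 0.5, -12.4, 12.2, 0, 0.1, 0.1], [0.5, 0.4, -12.5, 12.2, 0.1, 0, 0], [0.5, 0.4, -12.4, 12.3, 0, 0.1, 0.1], [0.5, 0.3, -12.4, 12.2, 0.1, 0, 0], [0.5, 0, 0, 0, 0, 0, 0], [0.5, 0, 0, 0, 0, 0, 0], [0.5, 0, 0, 0, 0, 0, 0]],
  ],
)

```text
clock: 20.55
tool_pos: [0.5073, -0.2646, 0.1346]
orientation: [0.8, -0.463, -0.19, 0.332]
ft_force: [0.7, -0.1, -1.8]
gripper_width: 0.0578
```

Run:
```python
from grasp import *
from plant import env
s=log(env)
print('off',((s['tool_pos']-pw)*1e3).round(1),np.degrees((rw.inv()*R.from_quat(s['orientation'])).as_rotvec()).round(2))
```

```text
t 20.55 q [-0.405  0.861  1.371 -0.607  1.468  0.885] p [ 0.5073 -0.2646  0.1346] F [ 0.7 -0.1 -1.8] w 0.0578
off [ 1.1 -1.4  9.3] [0.04 0.15 0.16]
```

Emit:
apply_moves(
  moves=[
    [[0.5, 0, -1, 1, 0, 0, 0], [0.5, 0, -1, 1, 0, 0, 0], [0.5, 0, -0.8, 0.8, 0, 0, 0], [0.5, 0, -0.7, 0.7, 0, 0, 0], [0.5, 0, 0, 0, 0, 0, 0]],
  ],
)

```text
clock: 21.05
tool_pos: [0.5069, -0.2643, 0.1292]
orientation: [0.8, -0.463, -0.19, 0.332]
ft_force: [-0.0, 1.2, -2.5]
gripper_width: 0.0576
```

Emit:
apply_moves(
  moves=[
    [[0.5, 0, -0.5, 0.5, 0, 0, 0], [0.5, 0, -0.5, 0.5, 0, 0, 0], [0.5, 0, 0, 0, 0, 0, 0]],
  ],
)

```text
clock: 21.35
tool_pos: [0.5069, -0.2643, 0.1278]
orientation: [0.8, -0.462, -0.19, 0.332]
ft_force: [-0.5, -0.7, -2.9]
gripper_width: 0.0575
```

Emit:
apply_moves(
  moves=[
    [[0.5, 0, -0.5, 0.5, 0, 0, 0], [0.5, 0, 0, 0, 0, 0, 0]],
  ],
)

```text
clock: 21.55
tool_pos: [0.5069, -0.2643, 0.1271]
orientation: [0.8, -0.462, -0.19, 0.332]
ft_force: [-0.7, 0.3, -3.0]
gripper_width: 0.0577
```

Emit:
apply_moves(
  moves=[
    [[0.5, 0, -0.5, 0.5, 0, 0, 0], [0.5, 0, 0, 0, 0, 0, 0]],
  ],
)

```text
clock: 21.75
tool_pos: [0.5069, -0.2643, 0.1264]
orientation: [0.8, -0.463, -0.19, 0.332]
ft_force: [1.4, -0.4, -2.2]
gripper_width: 0.0571
```

Emit:
apply_moves(
  moves=[
    [[0.5, 0, -0.5, 0.5, 0, 0, 0], [0.5, 0, 0, 0, 0, 0, 0]],
  ],
)

```text
clock: 21.95
tool_pos: [0.5069, -0.2643, 0.1257]
orientation: [0.8, -0.463, -0.19, 0.332]
ft_force: [-0.0, 0.1, -3.1]
gripper_width: 0.0574
```

Emit:
apply_moves(
  moves=[
    [[0.5, 0, -0.4, 0.4, 0, 0, 0], [0.5, 0, 0, 0, 0, 0, 0]],
  ],
)

```text
clock: 22.15
tool_pos: [0.507, -0.2643, 0.1256]
orientation: [0.8, -0.463, -0.19, 0.332]
ft_force: [0.4, 0.7, -0.6]
gripper_width: 0.0574
```

Emit:
apply_moves(
  moves=[
    [[0.5, 0, -0.4, 0.4, 0, 0, 0], [0.5, 0, 0, 0, 0, 0, 0]],
  ],
)

```text
clock: 22.35
tool_pos: [0.507, -0.2643, 0.1255]
orientation: [0.8, -0.463, -0.19, 0.332]
ft_force: [0.7, 1.4, 4.5]
gripper_width: 0.0579
```

Contact (−3 → +4.5 N) at the expected height. Releasing.

Emit:
apply_moves(
  moves=[
    [[0.67, 0, 0, 0, 0, 0, 0], [0.7, 0, 0, 0, 0, 0, 0], [0.75, 0, 0, 0, 0, 0, 0], [0.85, 0, 0, 0, 0, 0, 0], [0.85, 0, 0, 0, 0, 0, 0]],
  ],
)

```text
clock: 22.85
tool_pos: [0.5068, -0.2645, 0.1243]
orientation: [0.8, -0.462, -0.19, 0.332]
ft_force: [0.1, -0.1, -0.1]
gripper_width: 0.0724
```

Run:
```python
from grasp import *
from plant import env
s=log(env)
im=env.get_image('wrist');cv2.imwrite('pics/w11.png',im['frame'])
r=R.from_quat(s['orientation']);print(track(s['joint_pos'],[(back(s['tool_pos'],r,.12),r),(back(s['tool_pos'],r,.12)+[0,0,.08],r)]))
```

```text
t 22.85 q [-0.405  0.875  1.374 -0.608  1.455  0.894] p [ 0.5068 -0.2645  0.1243] F [ 0.1 -0.1 -0.1] w 0.0724
(array([-0.3137915 ,  0.75904017,  1.09624672, -0.57531235,  1.82816414,
        0.74304574]), np.float64(0.08678033888131242), np.float64(0.8218358632438632))
```

View pics/w11.png

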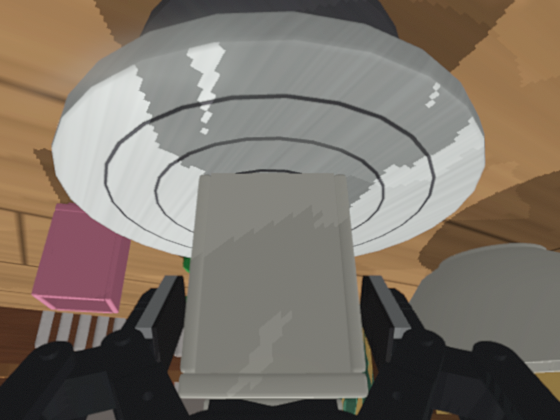

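Emit:
apply_moves(
  moves=[
    [[0.85, 0, 0, -8, 0, 0, 0], [0.85, 0, 0, -15, 0, 0, 0], [0.85, 0, 0, -25, 0, 0, 0], [0.85, 0, 0, -35, 0, 0, 0], [0.85, 0, 0, -40, 0, 0, 0], [0.85, 0, 20, -20, 0, 0, 0], [0.85, 0, 20, -20, 0, 0, 0], [0.85, 0, 0, 0, 0, 0, 0]],
  ],
)

```text
clock: 23.7
tool_pos: [0.5842, -0.2207, 0.2731]
orientation: [0.8, -0.464, -0.186, 0.332]
ft_force: [0.6, 0.5, 0.9]
gripper_width: 0.0724
```

Run:
```python
from grasp import *
from plant import env
s=log(env)
ims={n:env.get_image(n) for n in('wrist','top','side')}
pickle.dump((s,ims),open('w12.pkl','wb'))
for n in ims: cv2.imwrite(f'pics/{n}12.png',ims[n]['frame'])
for n in ims:
    W=cloud(ims[n],s);z=W[...,2];near=np.hypot(W[...,0]-.497,W[...,1]+.2685)<.06
    for a,b in((.145,.153),(.153,.162)):
        P=W[near&(z>a)&(z<b)]
        if len(P)>10: print(n,a,len(P),cv2.minAreaRect((P[:,:2]*1e3).astype(np.float32)),np.median(P[:,2]).round(4))
r=R.from_quat(s['orientation'])
```

```text
t 23.7 q [-0.31   0.776  1.103 -0.571  1.802  0.764] p [ 0.5842 -0.2207  0.2731] F [0.6 0.5 0.9] w 0.0724
wrist 0.145 1747 ((497.81719970703125, -269.5043029785156), (60.08746337890625, 58.22350311279297), 30.148984909057617) 0.1516
wrist 0.153 1989 ((498.2283020019531, -266.6450500488281), (49.66951370239258, 50.39675521850586), 27.558773040771484) 0.1569
top 0.145 171 ((498.76263427734375, -270.2911376953125), (58.140933990478516, 58.976768493652344), 29.642969131469727) 0.151
top 0.153 324 ((499.7267761230469, -269.0686950683594), (56.38733673095703, 56.68427276611328), 31.90920639038086) 0.1561
```

View pics/wrist12.png

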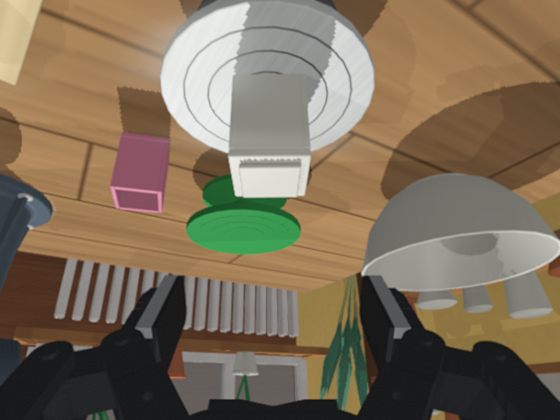

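View pics/top12.png

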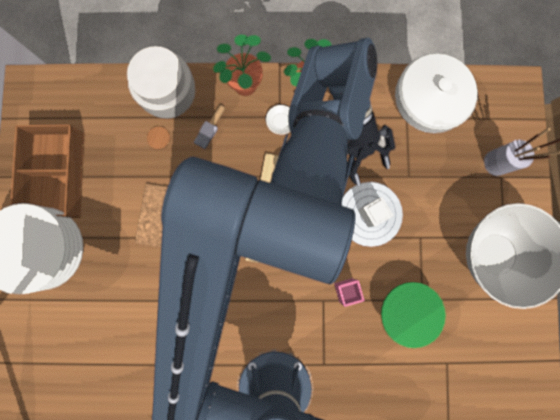

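Run:
```python
from h import *
from plant import env
d=pickle.load(open('d0.pkl','rb'));_,i=pickle.load(open('w10.pkl','rb'))
A=cloud(d['side']);B=cloud(i['side'])
for n,(u,v) in dict(cup=(253,203),bowl=(293,250)).items():
    c=A[v,u]
    for W in(A,B):
        m=(np.hypot(W[...,0]-c[0],W[...,1]-c[1])<.06)&(W[...,2]>.035)&(W[...,2]<.076);m[:, 303:]=0;m[:,:235]=0
        if n=='cup': m&=(W[...,0]>.57)
        P=W[m];print(n,len(P),P.mean(0).round(4) if len(P) else None)
print(env.sign_off())
```

```text
cup 424 [ 0.6128 -0.0412  0.0579]
cup 431 [ 0.6122 -0.0413  0.058 ]
bowl 376 [ 0.444  -0.0051  0.0502]
bowl 240 [0.4266 0.0007 0.048 ]
the job is handed in; nothing more can be done
None
```

The square beaker is standing rim down on the aluminium banding wheel, about 1–2 mm from its centre. I handed the job in at about 24 s.

- **First half:** I gripped the white beaker on the board at a 45° tilt and laid it on its side on the cork mat. It touched down at about 6 N and I let go. A wrist view afterwards showed it lying flat, centred at (0.491, 0.310), top at 71 mm.
- **Second half:** I took it again from the foot side, turned it a further 90° and set it down on the wheel at about 4.5 N. Then I let go and backed off.

**Last checks:**
- **Beaker and wheel:** The wrist and top cameras put the beaker at (0.498, -0.270). The wheel centre measured (0.496–0.497, -0.269), with the beaker's foot up at 156 mm as expected. The gripper was clear and showed no contact force.
- **Cup and bowl:** The cup matched its starting place to within 1 mm in a side view taken just before the beaker was set down. My number check for the bowl disagreed by about 17 mm. I think that is because the starting view's bowl region also took in part of the beaker, which then still stood on the board. In the pictures the bowl looked unmoved, but no measurement confirms it.
- **Other things on the table:** I checked these only by eye. The gripper was never brought close to them.
- **Side camera:** The arm blocked its view of the wheel at the end, so it gave no final reading of the beaker.

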